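# Pack the probe microscope's accessory caddy

## Task

Pack the grey caddy: first set the short aluminium angle centrally over the white angle rest, covering its ridge from end to end, then nest the long blue angle over it, legs aligned and covering it from end to end. Stand the yellow-banded and green-banded objectives upright in the wells of their own colour, set down gently, not dropped. Leave the red angle and the red-banded objective where they are.

Things in the scene. Friction and masses are not known exactly. Their poses are not given: they have to be found in the camera images.
- short_angle: Short bare aluminium angle section, 48 mm long, 50 g. Lies as an inverted V, ridge up along its x: legs 32 mm wide, 4 thick, at 45 degrees; outer ridge 25.5 mm above the feet, inner ridge 19.8, 51 wide over the feet. Origin: under its middle, level with the feet; z up. Pinch it from above by its two end faces. 
- blue_angle: Long blue angle section, 64 mm long, 66 g. Lies as an inverted V, ridge up along its x: legs 32 mm wide, 4 thick, at 45 degrees; outer ridge 25.5 mm above the feet, inner ridge 19.8, 51 wide over the feet. Origin: under its middle, level with the feet; z up. Pinch it from above by its two end faces. Nested over the short one it sits 5.7 mm higher.
- red_angle: Look-alike that stays: red angle section, 64 mm long. Lies as an inverted V, ridge up along its x: legs 32 mm wide, 4 thick, at 45 degrees; outer ridge 25.5 mm above the feet, inner ridge 19.8, 51 wide over the feet. Origin: under its middle, level with the feet; z up. Pinch it from above by its two end faces. 
- yellow_objective: Microscope objective standing nose up, 49 mm tall: foot 30 mm diameter (lowest 8 mm), barrel 28 mm diameter from 8 to 39 mm, its upper 17 mm a yellow band, seen from above around the small dark nose. Origin: centre of its underside, z up. About 160 g.
- green_objective: Microscope objective standing nose up, 49 mm tall: foot 30 mm diameter (lowest 8 mm), barrel 28 mm diameter from 8 to 39 mm, its upper 17 mm a green band, seen from above around the small dark nose. Origin: centre of its underside, z up. About 160 g.
- red_objective: Look-alike that stays. Microscope objective standing nose up, 49 mm tall: foot 30 mm diameter (lowest 8 mm), barrel 28 mm diameter from 8 to 39 mm, its upper 17 mm a red band, seen from above around the small dark nose. Origin: centre of its underside, z up. About 160 g.
- caddy: Shallow grey tray, 150 mm (its x) by 285 mm (its y), rim 15 mm high, floor and walls 5 mm thick, fixed to the table. Origin: centre of its underside. The three inserts stand side by side along its y, 90 mm apart.
- angle_rest: White angle rest. Insert fixed in the caddy (three, in any order): plate 100 mm along its x (= caddy's x) by 78, 6 thick. Origin: centre of its underside, 5 mm above the table. Fixed dark ridge on it, 32 mm long along x, top 28.8 mm above the insert's underside, shaped like the angles' inside: an angle nested over it has its origin (feet) 9 mm above the insert's underside.
- yellow_well: Yellow objective well. Insert fixed in the caddy (three, in any order): plate 100 mm along its x (= caddy's x) by 78, 6 thick. Origin: centre of its underside, 5 mm above the table. Round rim on it, inner radius 23 mm, outer 27, top 14 mm above the insert's underside. A seated objective's origin is 6 mm above the insert's underside.
- green_well: Green objective well. Insert fixed in the caddy (three, in any order): plate 100 mm along its x (= caddy's x) by 78, 6 thick. Origin: centre of its underside, 5 mm above the table. Round rim on it, inner radius 23 mm, outer 27, top 14 mm above the insert's underside. A seated objective's origin is 6 mm above the insert's underside.
Things that resemble listed ones, but are neither listed nor needed, are in the scene too. Of the things like the short_angle, leave any that is purple; of the rest the smaller one is meant.

How it is judged (in metres and radians):
On the way, in this order (a step that is already met when the one before it is completed fails the run):
1. the short aluminium angle is seated over the white rest and released (x of short_angle in the frame of angle_rest between -0.008 and 0.008 m and y of short_angle in the frame of angle_rest between -0.004 and 0.004 m and z of short_angle in the frame of angle_rest between 0.006 and 0.012 m and angle between the x axis of short_angle and the x axis of angle_rest, either way round below 0.12 rad and angle between short_angle's own z axis and vertical below 0.12 rad and linear speed of short_angle below 0.02 m/s and angular speed of short_angle below 0.2 rad/s and contact force between the fingers and short_angle below 0.1 N), for 0.2 s.
2. the long blue angle is nested over the short one on the rest and released (x of short_angle in the frame of angle_rest between -0.008 and 0.008 m and y of short_angle in the frame of angle_rest between -0.004 and 0.004 m and z of short_angle in the frame of angle_rest between 0.006 and 0.012 m and angle between the x axis of short_angle and the x axis of angle_rest, either way round below 0.12 rad and angle between each of short_angle, blue_angle's own z axis and vertical below 0.12 rad and x of blue_angle in the frame of short_angle between -0.008 and 0.008 m and y of blue_angle in the frame of short_angle between -0.004 and 0.004 m and z of blue_angle in the frame of short_angle between 0.0027 and 0.0087 m and angle between the x axis of blue_angle and the x axis of short_angle, either way round below 0.12 rad and contact force between the fingers and blue_angle below 0.1 N and linear speed of blue_angle below 0.02 m/s and angular speed of blue_angle below 0.2 rad/s), for 0.2 s.
At the end, for the whole second after the job is handed in: Short angle over the rest and blue angle over the short one (each within 8 mm along, 4 mm across, 3 mm high, 0.12 rad); yellow and green objectives upright on the floor of their own wells (10 mm, 3 mm high, 0.1 rad); red angle and red objective within 20 mm of their starts; all at rest (x of short_angle in the frame of angle_rest between -0.008 and 0.008 m and y of short_angle in the frame of angle_rest between -0.004 and 0.004 m and z of short_angle in the frame of angle_rest between 0.006 and 0.012 m and angle between the x axis of short_angle and the x axis of angle_rest, either way round below 0.12 rad and angle between each of short_angle, blue_angle's own z axis and vertical below 0.12 rad and x of blue_angle in the frame of short_angle between -0.008 and 0.008 m and y of blue_angle in the frame of short_angle between -0.004 and 0.004 m and z of blue_angle in the frame of short_angle between 0.0027 and 0.0087 m and angle between the x axis of blue_angle and the x axis of short_angle, either way round below 0.12 rad and horizontal distance between yellow_objective and yellow_well below 0.01 m and z of yellow_objective in the frame of yellow_well between 0.003 and 0.009 m and angle between each of yellow_objective, green_objective's own z axis and vertical below 0.1 rad and horizontal distance between green_objective and green_well below 0.01 m and z of green_objective in the frame of green_well between 0.003 and 0.009 m and linear speed of each of short_angle, blue_angle, red_angle, yellow_objective, green_objective, red_objective below 0.02 m/s and angular speed of each of short_angle, blue_angle, red_angle, yellow_objective, green_objective, red_objective below 0.2 rad/s and distance of each of red_angle, red_objective from where it was at the start of the episode below 0.02 m); the robot touches nothing.
It fails at once if the red angle is shifted by more than 20 mm (distance of red_angle from where it was at the start of the episode above 0.02 m).
It fails at once if the red objective is shifted by more than 20 mm (distance of red_objective from where it was at the start of the episode above 0.02 m).
It fails at once if the yellow objective is dropped into its well (arrives at more than 0.5 m/s, a fall of over 12 mm) (horizontal distance between yellow_objective and yellow_well below 0.03 m and z of yellow_objective in the frame of yellow_well below 0.03 m and linear speed of yellow_objective above 0.5 m/s).
It fails at once if the green objective is dropped into its well (arrives at more than 0.5 m/s, a fall of over 12 mm) (horizontal distance between green_objective and green_well below 0.03 m and z of green_objective in the frame of green_well below 0.03 m and linear speed of green_objective above 0.5 m/s).
It also fails if it takes over 99 s, if anything falls off the work surface, if the arm or the gripper's body presses on something with over 40 N, if the wrist force passes 120 N, or if a joint passes its speed limit or range.

## Robot

A 7-joint arm with a two-finger parallel gripper is mounted at the origin on the work surface. World frame = base frame: x ahead of the robot, y to its left, z up, the work surface at z = 0. Lengths are in m, angles in degrees, forces in N, time in s.
With the tool pointing down it reaches from about 0.425 to 0.875 m from the base axis. Payload 4.7 kg.
Tool frame: the origin (TCP) lies on the centre line of the jaws, within the pads' length; the fingertips stand 14 mm ahead of it and the grasp point (between the pads) lies 5 mm behind it; z points along the fingers, y is the line along which they close (so a half turn about z gives the same grasp; the last joint's range is limited). The gripper opens to 87 mm and grips with 3 to 60 N. Pads are 19 mm wide; open, the fingers measure 117 mm over their backs; the gripper's body (75 mm by 190 mm) begins 51 mm behind the grasp point.
Start: joints at [65.036, 18.392, -4.016, 83.108, 1.295, 78.541, -3.26], TCP at [0.283, -0.585, 0.237] pointing down, gripper open.
Joint ranges: [-163.93, 163.93], [-17.29, 119.83], [-79.2, 71.16], [3.27, 140.29], [-89.18, 269.18], [5.43, 117.66], [-154.24, 154.24]. Speed limits (degrees/s): [147.25, 147.25, 180, 180, 180, 180, 180].

## Interface

Orientations are given as [roll, pitch, yaw] about the fixed x, y, z axes, in that order (R = Rz(yaw) Ry(pitch) Rx(roll)).
In Python, from cell import env gives the robot as it stands.
- The arm moves only by the tool jog_arm, never from a script. Its argument "motion" is a list that holds one entry, the list of rows, each a list of 7 numbers: the shift along the tool's x, y, z in units of 0.1 m (1.0 is 0.1 m), then the turn, a rotation vector about the tool's x, y, z in units of 180 degrees (1.0 is 180 degrees), then the closure, from 0 (fully open) to 1 (shut). A call has 1 to 5 rows; each row is the pose to reach, as a shift and turn from the pose commanded when the call began, along the tool's axes at that moment, turning the shorter way round; what a row does not reach only later rows make up. A row lasts 1/10 s, in which the tool goes at most 50 mm and 8.59 degrees, less where a joint would pass 70% of its speed; a pose out of reach is approached as far as the arm can. A call with a number of a shift or a turn outside -1 to 1 is refused whole. A call with a gripper value outside its range is refused whole. The fingers move at their own pace and stop on an object; "grip_force" is the grip in N (left out, the last holds). Time passes only in rows, so rows that repeat a pose let the fingers close. It gives the time, the measured TCP pose, the force, the opening and the grip force at its end, in the units of the state.
- env.get_obs(): the state, without advancing time (a new reading comes with each control period).
- env.read_camera(name): name is "side" or "top"; returns (picture, depth): 420x560x3 uint8, red, green, blue; 420x560 float32, m along the optical axis (not along the pixel's ray), 0 where there is no reading.
- env.camera_info(name): a dict with "camera_matrix" (3x3 intrinsics, pixels), "origin" and "orientation" of the camera in the world. Camera axes: x right, y down, z forward; pixel columns grow to the right and rows downward; lengths in m; the calibration is good to about 2 mm. A picture is of the moment at which its call begins. camera_info takes no time and is no camera call.
- env.sign_off(): hands the job in; it is judged then, once.
The state is a dict: "time_s": time; "qpos": joint angles; "joint_velocities": joint speeds; "effort": joint torques, N m; "tool_pos": TCP position; "tool_rot": TCP orientation; "force": force on the tool from outside, world axes, zero at the start; "wrist_torque": the same for the moment, N m; "grip_width": finger opening in m; "grasp_force": force on a finger pad.
Only numpy, scipy, OpenCV 4.12 (cv2) and the standard library are available. Lean on these libraries where they do the work, as an engineer would, in place of code of your own. Each camera call takes 0.05 s, during which the arm holds its last target. There are 200 camera calls.

## Working session

There is one attempt and no reset: what is moved stays moved. The work goes in short steps, Python scripts to look and compute and a tool call to move; the robot and the scene stay as the last step left them, time stands still between calls to the robot, and variables do not carry over. Pictures are saved under pics/ and viewed, at most 14 in all, crops included, and the job is handed in when it is done.

Besides the shell and the picture viewer there is one more tool, called after ">>>" as a command line: name --argument value ..., lists and objects as JSON in quotes. jog_arm: Moves the arm, as the interface text tells. Shifts and turns lie within -1 to 1; 1 stands for 0.1 m of shift or 180 degrees of turn. Its arguments: {"type":"object","properties":{"motion":{"type":"array","items":{"type":"array","items":{"type":"array","items":{"type":"number"}}}},"grip_force":{"type":"number"}},"required":["motion"]}

```bash
mkdir -p pics
cat > h.py <<'E'
from cell import env
import numpy as np, cv2
from scipy.spatial.transform import Rotation as R
def cam(n):
    p,d=env.read_camera(n); i=env.camera_info(n); return p,d,i
def Rc(i):
    o=np.array(i["orientation"],float)
    return o if o.shape==(3,3) else R.from_euler('xyz',o,degrees=True).as_matrix()
def plane(i,uv,z):
    K=np.array(i["camera_matrix"]);uv=np.atleast_2d(uv).astype(float)
    r=np.c_[uv,np.ones(len(uv))]@np.linalg.inv(K).T@Rc(i).T
    o=np.array(i["origin"]);return o+r*((z-o[2])/r[:,2])[:,None]
def cloud(i,d):
    K=np.array(i["camera_matrix"]);v,u=np.mgrid[:d.shape[0],:d.shape[1]]
    r=np.stack([u,v,np.ones_like(u)],-1)@np.linalg.inv(K).T*d[...,None]
    return r@Rc(i).T+np.array(i["origin"])
E
python3 - <<'E'
from h import *
for n in("top","side"):
    p,d,i=cam(n);print(i);cv2.imwrite(f"pics/{n}0.png",p[...,::-1]);np.savez(f"{n}0.npz",p=p,d=d)
print(env.get_obs())
E
```

```text
{'camera_matrix': array([[501.72168232,   0.        , 282.18292437],
       [  0.        , 501.72168232, 210.21861529],
       [  0.        ,   0.        ,   1.        ]]), 'origin': array([0.43970672, 0.03557658, 1.33029663]), 'orientation': array([-175.41502401,   -0.71020642,  -89.08449075])}
{'camera_matrix': array([[462.89577955,   0.        , 284.35633173],
       [  0.        , 462.89577955, 205.60159776],
       [  0.        ,   0.        ,   1.        ]]), 'origin': array([0.04815796, 0.6000883 , 0.59615136]), 'orientation': array([-125.36316867,    0.79223565, -139.29891676])}
{'time_s': 0.1, 'qpos': array([65.0349193 , 18.43306412, -4.01592163, 83.16777179,  1.29345536,
       78.54141399, -3.26205018]), 'joint_velocities': array([ 0.04140281, -0.03663098,  0.03749335, -0.23055144, -0.05433633,
        0.05279961, -0.04022786]), 'effort': array([ 1.20837849e-04, -4.92568481e+01, -4.05607726e-01, -3.13398385e+01,
       -6.40556845e-02,  3.95608367e-02,  8.01021133e-05]), 'tool_pos': array([ 0.28238648, -0.584929  ,  0.23559196]), 'tool_rot': array([-1.79902898e+02,  3.87978190e-03,  2.57726872e+01]), 'force': array([ 0.49438033,  0.57812874, -0.20150117]), 'wrist_torque': array([ 0.00275062, -0.01737517,  0.03205729]), 'grasp_force': 0.0, 'grip_width': 0.08661282590381841}
```

View pics/top0.png

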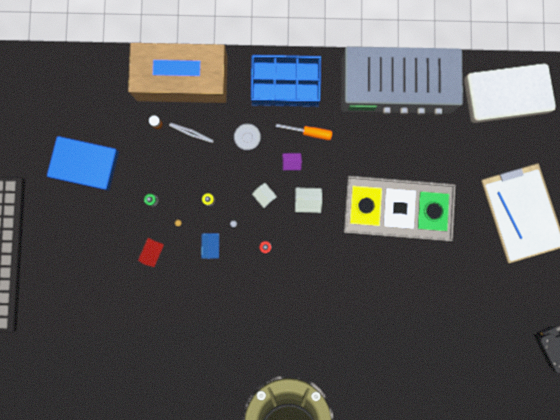

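View pics/side0.png

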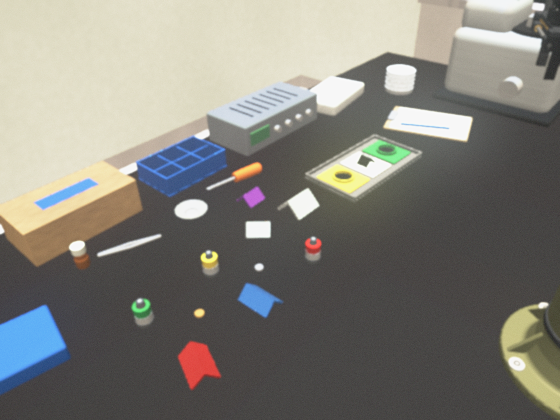

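The top view shows short-angle candidates at (264,195) white and small, (308,200) white and large, and (292,161) purple. The red angle is at (151,252) and blue at (210,246). The objectives are green (150,200), yellow (208,199) and red (265,247). The wells are yellow (366,206) and green (434,211), and the rest is at (400,208). My choice for the short angle is (264,195). Next I'll check it in a crop and measure.

```bash
cat > m.py <<'E'
from h import *
import sys
def blobs(p,mask,amin=40):
    n,l,s,c=cv2.connectedComponentsWithStats(mask.astype(np.uint8));return [(l==k) for k in range(1,n) if s[k,4]>=amin]
def at(ms,uv):
    for m in ms:
        if m[uv[1],uv[0]]: return m
def angle(P,m):
    Q=P[m];Q=Q[Q[:,2]>0.003]
    zt=np.percentile(Q[:,2],98);r=Q[Q[:,2]>zt-0.007]
    rc=cv2.minAreaRect(Q[:,:2].astype(np.float32)*1000)
    c=r[:,:2].mean(0);w,V=np.linalg.eigh(np.cov((r[:,:2]-c).T));a=V[:,1]
    th=np.degrees(np.arctan2(a[1],a[0]));s=(Q[:,:2]-c)@a;t=(Q[:,:2]-c)@V[:,0]
    # two-plane ridge
    out=[]
    for sg in(1,-1):
        q=Q[(sg*t>0.003)&(sg*t<0.020)&(abs(s)<s.max()*.85)];A=np.c_[q[:,:2]-c,np.ones(len(q))];out.append(np.linalg.lstsq(A,q[:,2],rcond=None)[0])
    g=out[0]-out[1];n=g[:2]/np.linalg.norm(g[:2]);off=-g[2]/np.linalg.norm(g[:2]);th2=np.degrees(np.arctan2(n[0],-n[1]))
    mid=c+a*(s.max()+s.min())/2
    return dict(zt=zt.round(4),top=c.round(4),th=th.round(1),mid=mid.round(4),sext=(s.min().round(4),s.max().round(4)),text=(t.min().round(4),t.max().round(4)),th2=(th2+90)%180-90,off=off.round(4),rect=rc)
E
python3 - <<'E'
from m import *
z=np.load("top0.npz");p,d=z["p"],z["d"];i=env.camera_info("top");P=cloud(i,d)
print("table z",[P[v,u,2].round(4) for u,v in((230,270),(120,220),(330,260),(330,170))],"noise",P[255:275,170:240,2].std())
cv2.imwrite("pics/crop0.png",cv2.resize(p[150:265,130:330],None,fx=4,fy=4,interpolation=cv2.INTER_CUBIC)[...,::-1])
m=(p.astype(int).max(2)>75);ms=blobs(p,m)
for n,uv in dict(short=(264,195),big=(308,200),blue=(210,246),red=(151,252)).items():
    mm=at(ms,uv)
    print(n,mm.sum() if mm is not None else None, angle(P,mm) if mm is not None else p[uv[1],uv[0]])
E
```

```text
table z [np.float64(0.0), np.float64(0.003), np.float64(0.0019), np.float64(0.0)] noise 0.07111219466637095
short 384 {'zt': np.float64(0.0271), 'top': array([0.5815, 0.068 ]), 'th': np.float64(-161.6), 'mid': array([0.5299, 0.0508]), 'sext': (np.float64(-0.036), np.float64(0.1448)), 'text': (np.float64(-0.0273), np.float64(0.0294)), 'th2': np.float64(41.84247789651536), 'off': np.float64(-0.0009), 'rect': ((532.5003051757812, 45.64993667602539), (178.3765411376953, 55.048091888427734), 23.34610939025879)}
big 722 {'zt': np.float64(0.0388), 'top': array([ 0.5688, -0.0442]), 'th': np.float64(138.6), 'mid': array([ 0.5319, -0.0117]), 'sext': (np.float64(-0.0513), np.float64(0.1496)), 'text': (np.float64(-0.0466), np.float64(0.0454)), 'th2': np.float64(-11.653020245562658), 'off': np.float64(-0.0009), 'rect': ((520.9080810546875, -32.25041198730469), (82.62199401855469, 194.8081817626953), 73.1109619140625)}
blue 494 {'zt': np.float64(0.0266), 'top': array([0.4479, 0.2068]), 'th': np.float64(-162.5), 'mid': array([0.4371, 0.2034]), 'sext': (np.float64(-0.0367), np.float64(0.0594)), 'text': (np.float64(-0.0302), np.float64(0.1609)), 'th2': np.float64(2.709154577567233), 'off': np.float64(0.001), 'rect': ((458.50732421875, 136.50070190429688), (66.91915130615234, 194.8722686767578), 7.80475378036499)}
red 495 {'zt': np.float64(0.0268), 'top': array([0.4303, 0.3597]), 'th': np.float64(99.4), 'mid': array([0.4537, 0.219 ]), 'sext': (np.float64(-0.3213), np.float64(0.036)), 'text': (np.float64(-0.0375), np.float64(0.0438)), 'th2': np.float64(0.9944532631480172), 'off': np.float64(-0.0113), 'rect': ((418.4753723144531, 214.60385131835938), (353.3540954589844, 71.74273681640625), 85.28631591796875)}
```

View pics/crop0.png

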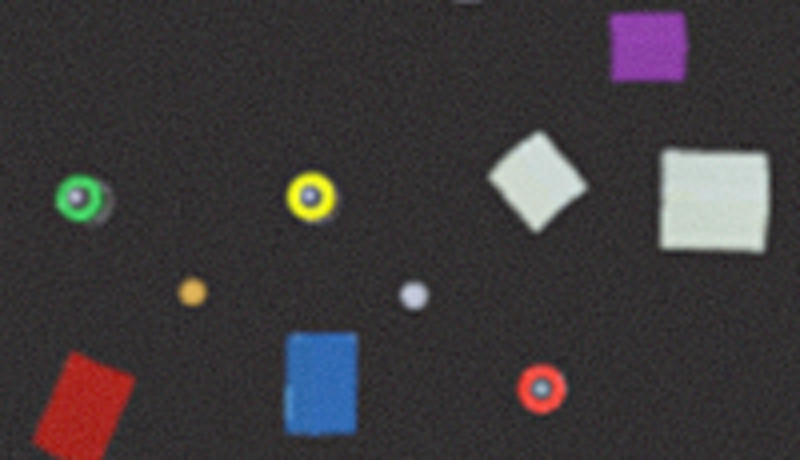

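The crop shows the small pale angle as a diamond at crop (538,182), i.e. full-frame (264,195). It is clearly smaller than the pale look-alike at (308,200), and the purple one is at (292,161). Next I'll filter the depth outliers and measure everything.

```bash
cat >> m.py <<'E'
def clean(P,m,lo=.004,hi=.05):
    Q=P[m];c=np.median(Q[:,:2],0);return Q[(Q[:,2]>lo)&(Q[:,2]<hi)&(np.linalg.norm(Q[:,:2]-c,axis=1)<.05)]
def outline(i,m,zmid):
    """minAreaRect of mask outline cast on plane zmid"""
    cn=max(cv2.findContours(m.astype(np.uint8),cv2.RETR_EXTERNAL,cv2.CHAIN_APPROX_NONE)[0],key=len)[:,0]
    return cv2.minAreaRect((plane(i,cn,zmid)[:,:2]*1000).astype(np.float32))
def ridge(Q,th,c):
    """refine ridge line (dir th rad through c) by two-plane intersection"""
    for _ in range(4):
        a=np.array([np.cos(th),np.sin(th)]);b=np.array([-a[1],a[0]]);s=(Q[:,:2]-c)@a;t=(Q[:,:2]-c)@b;pl=[]
        for sg in(1,-1):
            q=Q[(sg*t>.003)&(sg*t<.021)&(abs(s)<.022)];A=np.c_[(q[:,:2]-c),np.ones(len(q))];k=np.ones(len(q),bool)
            for _ in range(3):
                x=np.linalg.lstsq(A[k],q[k,2],rcond=None)[0];k=abs(A@x-q[:,2])<.004
            pl.append(x)
        g=pl[0]-pl[1];L=np.linalg.norm(g[:2]);n=g[:2]/L;c=c-n*g[2]/L
        t2=np.arctan2(n[0],-n[1]);th=th+(t2-th+np.pi/2)%np.pi-np.pi/2
    return np.degrees(th),c,pl[0][2],[x[:2].round(2) for x in pl]
E
python3 - <<'E'
from m import *
i=env.camera_info("top");fr=[cam("top") for _ in range(6)]
p=np.mean([f[0] for f in fr],0);dd=np.array([f[1] for f in fr]);dd[dd==0]=np.nan;d=np.nanmedian(dd,0);P=cloud(i,d)
np.savez("avg.npz",p=p,d=d)
hs=cv2.cvtColor(p.astype(np.uint8),cv2.COLOR_RGB2HSV).astype(int);H,S,V=hs[...,0],hs[...,1],hs[...,2]
ms=blobs(p,(p.max(2)>90))
for n,uv in dict(short=(264,195),big=(308,200),blue=(210,246),red=(151,252)).items():
    m=at(ms,uv);rc=outline(i,m,.012);Q=clean(P,m);c=np.median(Q[:,:2],0);print(n,m.sum(),"rect",np.round(rc[0],1),np.round(rc[1],1),round(rc[2],1))
    for k in(0,90): print("   ",[np.round(x,4) for x in ridge(Q,np.radians(rc[2]+k),c)])
for n,uv,lo,hi in(("yellow",(208,199),22,35),("green",(150,200),45,80),("red",(265,247),0,8)):
    m=(H>=lo)&(H<=hi)&(S>120)&(V>90);uu,vv=np.nonzero(m)[::-1];k=np.hypot(uu-uv[0],vv-uv[1])<12
    (c,r)=cv2.minEnclosingCircle(np.c_[uu,vv][k].astype(np.float32));print(n,c,r,plane(i,c,.039)[0].round(4),plane(i,[uu[k].mean(),vv[k].mean()],.039)[0].round(4))
rects={}
for n,lo,hi,s0 in(("Ywell",22,35,120),("Gwell",45,80,100),("white",0,180,-1)):
    m=(H>=lo)&(H<=hi)&(S>s0)&(V>90)
    if n=="white": m=(S<60)&(p.min(2)>205)
    m[:,:340]=0;m[:,460:]=0;m[:170]=0;m[250:]=0
    m=max(blobs(p,m),key=np.sum);rc=outline(i,m,.011);print(n,m.sum(),np.round(rc[0],1),np.round(rc[1],1),round(rc[2],1))
dk=(p.max(2)<110)
for n,uv in dict(Y=(366,206),R=(400,208),G=(434,211)).items():
    w=np.zeros_like(dk);w[uv[1]-12:uv[1]+13,uv[0]-12:uv[0]+13]=1;m=at(blobs(p,dk&w,20),uv)
    if m is None: print(n,p[uv[1],uv[0]]);continue
    vv,uu=np.nonzero(m);c=[uu.mean(),vv.mean()]
    print("dark",n,m.sum(),np.round(c,1),plane(i,c,.015)[0].round(4),np.nanmedian(P[m][:,2]).round(4))
E
```

```text
short 372 rect [586.5  70.2] [53.7 49.9] 42.8
    [np.float64(41.2977), array([0.5852, 0.0689]), np.float64(0.0255), array([[ 0.67, -0.76],
       [-0.63,  0.72]])]
    [np.float64(41.5058), array([0.5841, 0.0679]), np.float64(0.0255), array([[ 0.67, -0.76],
       [-0.63,  0.71]])]
big 693 rect [575.3 -48.2] [66.4 71.5] 0.8
    [np.float64(-92.3416), array([ 0.5699, -0.0385]), np.float64(0.0274), array([[0.38, 0.03],
       [0.98, 0.  ]])]
    [np.float64(88.8684), array([ 0.5749, -0.0473]), np.float64(0.036), array([[ 0.99, -0.04],
       [-1.01,  0.  ]])]
blue 477 rect [449.9 208.5] [65.3 47.4] 0.9
    [np.float64(1.488), array([0.4486, 0.2088]), np.float64(0.0248), array([[ 0.03, -0.96],
       [-0.02,  1.  ]])]
    [np.float64(182.1226), array([0.459 , 0.2093]), np.float64(0.0261), array([[-0.03,  1.  ],
       [ 0.04, -0.99]])]
red 470 rect [429.4 362.9] [47.6 68. ] 68.4
    [np.float64(-22.0347), array([0.4228, 0.3669]), np.float64(0.0292), array([[-0.34, -0.86],
       [ 0.36,  0.86]])]
    [np.float64(158.6924), array([0.4296, 0.3648]), np.float64(0.0251), array([[ 0.34,  0.88],
       [-0.37, -0.95]])]
yellow (207.20370483398438, 198.61111450195312) 6.269375324249268 [0.5703 0.2153 0.039 ] [0.5704 0.2152 0.039 ]
green (149.43548583984375, 199.1774139404297) 5.855499267578125 [0.5663 0.3639 0.039 ] [0.5661 0.3637 0.039 ]
red (264.75, 246.75) 6.373874664306641 [0.4487 0.0645 0.039 ] [0.4489 0.0647 0.039 ]
Ywell 925 [ 562.4 -199.4] [77.5 99.3] 86.4
Gwell 907 [ 550.8 -378.5] [77.6 98.8] 86.5
white 981 [ 557.4 -289.3] [ 80.3 102.2] 86.4
dark Y 178 [366.  205.1] [ 0.5627 -0.1998  0.015 ] 0.0116
dark R 132 [400.  207.7] [ 0.5575 -0.2899  0.015 ] 0.0255
dark G 194 [434.1 210.6] [ 0.5513 -0.3801  0.015 ] 0.0116
```

```bash
cat > go.py <<'E'
import sys
from h import *
# usage: go.py x y z yaw [x y z yaw...] ; prints shift/turn per call from measured pose
o=env.get_obs();p=np.array(o["tool_pos"]);r=np.array(o["tool_rot"])
print("t",round(o["time_s"],2),"pos",p.round(4),"rot",r.round(2),"w",round(o["grip_width"],4),"gf",round(o["grasp_force"],1),"F",np.round(o["force"],1))
a=[float(x) for x in sys.argv[1:]];y=r[2]
for k in range(0,len(a),4):
    g=np.array(a[k:k+3]);yt=a[k+3];dy=(yt-y+180)%360-180
    n=1
    while True:
        L=[];q=p.copy()
        for j in range(n):
            Rm=R.from_euler('xyz',[180,0,y+dy*j/n],degrees=True).as_matrix()
            L.append(np.r_[Rm.T@((g-p)/n)*10,-dy/n/180])
        if max(abs(np.array(L)[:,:3]).max(),abs(dy)/n/43)<=1: break
        n+=1
    for l in L: print("  d xyz",l[:3].round(3),"turn z",l[3].round(4))
    print("  --");p=g;y=yt
E
python3 go.py .5865 .0702 .12 131.4 .5865 .0702 .0175 131.4
```

```text
t 0.4 pos [ 0.2826 -0.5853  0.2364] rot [-179.99    0.     25.77] w 0.0872 gf 0.0 F [ 0.4  0.5 -0.7]
  d xyz [ 0.698 -0.573  0.146] turn z -0.0734
  d xyz [ 0.811 -0.398  0.146] turn z -0.0734
  d xyz [ 0.88  -0.202  0.146] turn z -0.0734
  d xyz [0.903 0.004 0.146] turn z -0.0734
  d xyz [0.878 0.21  0.146] turn z -0.0734
  d xyz [0.807 0.405 0.146] turn z -0.0734
  d xyz [0.693 0.579 0.146] turn z -0.0734
  d xyz [0.543 0.722 0.146] turn z -0.0734
  --
  d xyz [ 0.    -0.     0.512] turn z -0.0
  d xyz [ 0.    -0.     0.512] turn z -0.0
  --
```

>>> jog_arm --motion '[[[0.7,-0.57,0.15,0,0,-0.073,0],[0.7,-0.57,0.15,0,0,-0.073,0],[0.7,-0.57,0.15,0,0,-0.073,0]]]' --grip_force 15

```text
time_s: 0.7
tool_pos: [0.3254, -0.4971, 0.2208]
tool_rot: [-179.8, -0.2, 39.5]
force: [0.1, -0.1, 0.3]
grip_width: 0.0872
grasp_force: 0.0
```

>>> jog_arm --motion '[[[0.81,-0.4,0.15,0,0,-0.073,0],[0.81,-0.4,0.15,0,0,-0.073,0],[0.81,-0.4,0.15,0,0,-0.073,0]]]'

```text
time_s: 1.0
tool_pos: [0.3625, -0.4154, 0.2061]
tool_rot: [-179.9, -0.2, 52.6]
force: [0.1, -0.5, -0.2]
grip_width: 0.087
grasp_force: 0.0
```

>>> jog_arm --motion '[[[0.88,-0.2,0.15,0,0,-0.073,0],[0.88,-0.2,0.15,0,0,-0.073,0],[0.88,-0.2,0.15,0,0,-0.073,0]]]'

```text
time_s: 1.3
tool_pos: [0.4001, -0.334, 0.1912]
tool_rot: [-180.0, -0.2, 65.7]
force: [-0.2, 0.3, 0.1]
grip_width: 0.0872
grasp_force: 0.0
```

>>> jog_arm --motion '[[[0.9,0,0.15,0,0,-0.073,0],[0.9,0,0.15,0,0,-0.073,0],[0.9,0,0.15,0,0,-0.073,0]]]'

```text
time_s: 1.6
tool_pos: [0.4373, -0.2527, 0.1763]
tool_rot: [180.0, -0.1, 78.8]
force: [0.1, 0.3, 0.6]
grip_width: 0.087
grasp_force: 0.0
```

>>> jog_arm --motion '[[[0.88,0.21,0.15,0,0,-0.073,0],[0.88,0.21,0.15,0,0,-0.073,0],[0.88,0.21,0.15,0,0,-0.073,0]]]'

```text
time_s: 1.9
tool_pos: [0.4753, -0.1709, 0.1614]
tool_rot: [179.9, -0.1, 92.0]
force: [-0.6, 0.7, 0.7]
grip_width: 0.0867
grasp_force: 0.0
```

>>> jog_arm --motion '[[[0.81,0.4,0.15,0,0,-0.073,0],[0.81,0.4,0.15,0,0,-0.073,0],[0.81,0.4,0.15,0,0,-0.073,0]]]'

```text
time_s: 2.2
tool_pos: [0.5129, -0.089, 0.1464]
tool_rot: [179.9, -0.2, 105.1]
force: [-0.7, 1.0, 0.9]
grip_width: 0.0867
grasp_force: 0.0
```

>>> jog_arm --motion '[[[0.7,0.58,0.1,0,0,-0.073,0],[0.7,0.58,0.1,0,0,-0.073,0],[0.7,0.58,0.1,0,0,-0.073,0]]]'

```text
time_s: 2.5
tool_pos: [0.5512, -0.0069, 0.1367]
tool_rot: [179.8, -0.2, 118.1]
force: [0.5, -0.1, -0.1]
grip_width: 0.0869
grasp_force: 0.0
```

```bash
python3 go.py .5865 .0702 .12 131.4
```

```text
t 2.5 pos [ 0.5512 -0.0069  0.1367] rot [ 1.7984e+02 -1.5000e-01  1.1812e+02] w 0.0869 gf 0.0 F [ 0.5 -0.1 -0.1]
  d xyz [0.513 0.675 0.167] turn z -0.0738
  --
```

>>> jog_arm --motion '[[[0.51,0.67,0.5,0,0,-0.074,0],[0.51,0.67,0.5,0,0,-0.074,0],[0.51,0.67,0.5,0,0,-0.074,0],[0.51,0.67,0.5,0,0,-0.074,0],[0.51,0.67,0.5,0,0,-0.074,0]]]'

```text
time_s: 3.0
tool_pos: [0.5856, 0.0615, 0.087]
tool_rot: [-179.9, 0.1, 130.8]
force: [-0.7, 0.6, 0.4]
grip_width: 0.0868
grasp_force: 0.0
```

```bash
python3 go.py .5865 .0702 .0175 131.4
python3 - <<'E'
from h import *
for n in("top","side"):
    p,d,i=cam(n);K=np.array(i["camera_matrix"]);q=K@(Rc(i).T@(np.array([.5865,.0702,.02])-np.array(i["origin"])));u,v=(q[:2]/q[2]).astype(int)
    cv2.imwrite(f"pics/{n}1.png",cv2.resize(p[v-50:v+50,u-65:u+65],None,fx=5,fy=5)[...,::-1])
E
cd pics; python3 -c "
import cv2,numpy as np;cv2.imwrite('ts1.png',cv2.resize(np.hstack([cv2.imread('top1.png'),cv2.imread('side1.png')]),(800,308)))"
```

```text
t 3.0 pos [0.5856 0.0615 0.087 ] rot [-1.7995e+02  1.0000e-01  1.3083e+02] w 0.0868 gf 0.0 F [-0.7  0.6  0.4]
  d xyz [0.06  0.063 0.695] turn z -0.0032
  --
```

View pics/ts1.png

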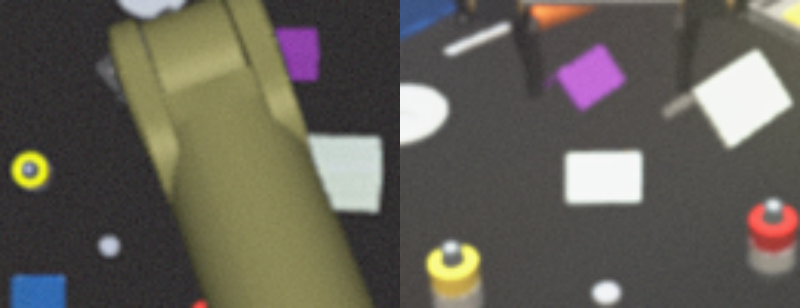

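Side view: the fingers (525,60) and (685,60) straddle the small angle (604,177) along its ridge. The top view is hidden by the arm.

```bash
python3 go.py .5865 .0702 .0175 131.4
```

```text
t 3.1 pos [0.5857 0.0618 0.0874] rot [-1.8000e+02  1.3000e-01  1.3084e+02] w 0.0871 gf 0.0 F [-1.2  0.1 -0.3]
  d xyz [0.059 0.061 0.699] turn z -0.0031
  --
```

>>> jog_arm --motion '[[[0.06,0.06,0.1,0,0,-0.003,0],[0.06,0.06,0.3,0,0,-0.003,0],[0.06,0.06,0.5,0,0,-0.003,0],[0.06,0.06,0.6,0,0,-0.003,0],[0.06,0.06,0.6,0,0,-0.003,0]]]'

```text
time_s: 3.6
tool_pos: [0.5844, 0.0726, 0.025]
tool_rot: [-179.9, -0.1, 131.6]
force: [-0.2, -0.2, 0.5]
grip_width: 0.0871
grasp_force: 0.0
```

```bash
python3 go.py .5865 .0702 .0175 131.4
```

```text
t 3.6 pos [0.5844 0.0726 0.025 ] rot [-1.7986e+02 -1.0000e-01  1.3161e+02] w 0.0871 gf 0.0 F [-0.2 -0.2  0.5]
  d xyz [-0.032 -0.     0.075] turn z 0.0012
  --
```

>>> jog_arm --motion '[[[-0.03,0,0.03,0,0,0,0],[-0.03,0,0.07,0,0,0,0],[-0.03,0,0.07,0,0,0,0],[-0.03,0,0.07,0,0,0,0]]]'

```text
time_s: 4.0
tool_pos: [0.588, 0.0707, 0.0199]
tool_rot: [180.0, 0.0, 131.6]
force: [-0.7, 0.3, 0.1]
grip_width: 0.087
grasp_force: 0.0
```

```bash
python3 go.py .5865 .0702 .0175 131.4
```

```text
t 4.0 pos [0.588  0.0707 0.0199] rot [1.7998e+02 2.0000e-02 1.3160e+02] w 0.087 gf 0.0 F [-0.7  0.3  0.1]
  d xyz [ 0.006 -0.014  0.024] turn z 0.0011
  --
```

>>> jog_arm --motion '[[[0.0,-0.01,0.02,0,0,0,0.2],[0.0,-0.01,0.02,0,0,0,0.4],[0.0,-0.01,0.02,0,0,0,1],[0.0,-0.01,0.02,0,0,0,1],[0.0,-0.01,0.02,0,0,0,1]]]' --grip_force 15

```text
time_s: 4.5
tool_pos: [0.587, 0.07, 0.0176]
tool_rot: [180.0, 0.0, 131.6]
force: [0.0, -0.2, -0.1]
grip_width: 0.0547
grasp_force: 0.0
```

>>> jog_arm --motion '[[[0,0,0,0,0,0,1],[0,0,0,0,0,0,1],[0,0,0,0,0,0,1],[0,0,0,0,0,0,1]]]'

```text
time_s: 4.9
tool_pos: [0.587, 0.07, 0.0176]
tool_rot: [-180.0, 0.0, 131.6]
force: [-0.4, 0.4, -0.7]
grip_width: 0.0475
grasp_force: 15.0
```

>>> jog_arm --motion '[[[0,0,-0.2,0,0,0,1],[0,0,-0.5,0,0,0,1],[0,0,-0.8,0,0,0,1],[0,0,-1,0,0,0,1],[0,0,-1,0,0,0,1]]]'

```text
time_s: 5.4
tool_pos: [0.5891, 0.0705, 0.1207]
tool_rot: [179.7, 0.2, 131.6]
force: [-0.6, -0.0, 0.4]
grip_width: 0.0478
grasp_force: 15.0
```

```bash
python3 go.py .5569 -.2897 .12 86.3
```

```text
t 5.4 pos [0.5891 0.0705 0.1207] rot [179.75   0.22 131.61] w 0.0478 gf 15.0 F [-0.6 -0.   0.4]
  d xyz [-0.62  -0.658  0.002] turn z 0.0629
  d xyz [-0.737 -0.524  0.002] turn z 0.0629
  d xyz [-0.825 -0.369  0.002] turn z 0.0629
  d xyz [-0.882 -0.199  0.002] turn z 0.0629
  --
```

>>> jog_arm --motion '[[[-0.2,-0.2,0,0,0,0.02,1],[-0.4,-0.44,0,0,0,0.042,1],[-0.62,-0.66,0,0,0,0.063,1],[-0.62,-0.66,0,0,0,0.063,1]]]'

```text
time_s: 5.8
tool_pos: [0.5777, -0.0269, 0.1158]
tool_rot: [-179.8, 0.1, 119.8]
force: [0.5, 0.4, -1.3]
grip_width: 0.0479
grasp_force: 15.0
```

>>> jog_arm --motion '[[[-0.25,-0.17,0,0,0,0.021,1],[-0.5,-0.35,0,0,0,0.042,1],[-0.74,-0.52,0,0,0,0.063,1],[-0.74,-0.52,0,0,0,0.063,1]]]'

```text
time_s: 6.2
tool_pos: [0.5699, -0.1167, 0.1163]
tool_rot: [-179.8, 0.1, 108.4]
force: [0.4, -0.1, -0.0]
grip_width: 0.0479
grasp_force: 15.0
```

>>> jog_arm --motion '[[[-0.27,-0.12,0,0,0,0.021,1],[-0.55,-0.25,0,0,0,0.042,1],[-0.82,-0.37,0,0,0,0.063,1],[-0.82,-0.37,0,0,0,0.063,1]]]'

```text
time_s: 6.6
tool_pos: [0.561, -0.2083, 0.1171]
tool_rot: [-179.9, 0.2, 96.9]
force: [-0.3, -1.1, 0.5]
grip_width: 0.0477
grasp_force: 15.0
```

>>> jog_arm --motion '[[[-0.3,-0.07,0,0,0,0.021,1],[-0.6,-0.14,0,0,0,0.042,1],[-0.88,-0.2,0,0,0,0.063,1],[-0.88,-0.2,0,0,0,0.063,1],[-0.88,-0.2,0,0,0,0.063,1]]]'

```text
time_s: 7.1
tool_pos: [0.5539, -0.2921, 0.1172]
tool_rot: [-180.0, -0.0, 86.0]
force: [-0.5, 0.8, -0.2]
grip_width: 0.0479
grasp_force: 15.0
```

```bash
python3 go.py .5569 -.2897 .05 86.3
```

```text
t 7.1 pos [ 0.5539 -0.2921  0.1172] rot [-1.7997e+02 -1.0000e-02  8.5990e+01] w 0.0479 gf 15.0 F [-0.5  0.8 -0.2]
  d xyz [0.026 0.028 0.672] turn z -0.0017
  --
```

>>> jog_arm --motion '[[[0.026,0.028,0.2,0,0,-0.002,1],[0.026,0.028,0.4,0,0,-0.002,1],[0.026,0.028,0.58,0,0,-0.002,1],[0.026,0.028,0.58,0,0,-0.002,1]]]'

```text
time_s: 7.5
tool_pos: [0.5559, -0.2854, 0.0568]
tool_rot: [-179.7, -0.2, 86.7]
force: [-0.7, -0.3, -0.7]
grip_width: 0.0478
grasp_force: 15.0
```

```bash
python3 go.py .5569 -.2897 .0325 86.3
```

```text
t 7.5 pos [ 0.5559 -0.2854  0.0568] rot [-1.7972e+02 -1.7000e-01  8.6670e+01] w 0.0478 gf 15.0 F [-0.7 -0.3 -0.7]
  d xyz [-0.042  0.013  0.243] turn z 0.0021
  --
```

>>> jog_arm --motion '[[[-0.04,0.01,0,0,0,0.002,1],[-0.04,0.01,0,0,0,0.002,1],[-0.04,0.01,0,0,0,0.002,1]]]'

```text
time_s: 7.8
tool_pos: [0.5592, -0.2919, 0.0609]
tool_rot: [179.9, 0.1, 86.2]
force: [0.3, 0.2, 0.1]
grip_width: 0.0479
grasp_force: 15.0
```

```bash
python3 go.py .5569 -.2897 .0325 86.3
```

```text
t 7.8 pos [ 0.5592 -0.2919  0.0609] rot [1.7989e+02 6.0000e-02 8.6230e+01] w 0.0479 gf 15.0 F [0.3 0.2 0.1]
  d xyz [ 0.021 -0.024  0.284] turn z -0.0004
  --
```

>>> jog_arm --motion '[[[0.02,-0.02,0.08,0,0,0,1],[0.02,-0.02,0.14,0,0,0,1],[0.02,-0.02,0.14,0,0,0,1],[0.02,-0.02,0.14,0,0,0,1]]]'

```text
time_s: 8.2
tool_pos: [0.5562, -0.2891, 0.0451]
tool_rot: [-180.0, -0.0, 86.3]
force: [0.5, -0.1, -0.5]
grip_width: 0.0476
grasp_force: 15.0
```

```bash
python3 go.py .5569 -.2897 .0325 86.3
```

```text
t 8.2 pos [ 0.5562 -0.2891  0.0451] rot [-1.7996e+02 -2.0000e-02  8.6260e+01] w 0.0476 gf 15.0 F [ 0.5 -0.1 -0.5]
  d xyz [-0.005  0.008  0.126] turn z -0.0002
  --
```

>>> jog_arm --motion '[[[-0.005,0.005,0.03,0,0,0,1],[-0.005,0.005,0.06,0,0,0,1],[-0.005,0.005,0.09,0,0,0,1],[-0.005,0.005,0.12,0,0,0,1],[-0.005,0.005,0.12,0,0,0,1]]]'

```text
time_s: 8.7
tool_pos: [0.5565, -0.2896, 0.0329]
tool_rot: [-179.9, -0.0, 86.3]
force: [-0.3, 0.2, -0.8]
grip_width: 0.0479
grasp_force: 15.0
```

```bash
python3 go.py .5569 -.2897 .0316 86.3
```

```text
t 8.7 pos [ 0.5565 -0.2896  0.0329] rot [-1.7995e+02 -2.0000e-02  8.6250e+01] w 0.0479 gf 15.0 F [-0.3  0.2 -0.8]
  d xyz [-0.     0.004  0.013] turn z -0.0003
  --
```

Lower by 1.3 mm, release, and rise.

>>> jog_arm --motion '[[[0,0,0.006,0,0,0,1],[0,0,0.013,0,0,0,1],[0,0,0.013,0,0,0,1]]]'

```text
time_s: 9.0
tool_pos: [0.5569, -0.2899, 0.0323]
tool_rot: [180.0, 0.0, 86.3]
force: [1.4, 1.5, -0.7]
grip_width: 0.0476
grasp_force: 15.0
```

>>> jog_arm --motion '[[[0,0,0,0,0,0,0.4],[0,0,0,0,0,0,0.3],[0,0,0,0,0,0,0.2],[0,0,0,0,0,0,0.1],[0,0,0,0,0,0,0.1]]]'

```text
time_s: 9.5
tool_pos: [0.557, -0.2899, 0.0323]
tool_rot: [180.0, 0.0, 86.3]
force: [0.2, -0.1, -0.6]
grip_width: 0.0749
grasp_force: 0.0
```

>>> jog_arm --motion '[[[0,0,-0.1,0,0,0,0.1],[0,0,-0.3,0,0,0,0.1],[0,0,-0.6,0,0,0,0],[0,0,-0.9,0,0,0,0],[0,0,-0.9,0,0,0,0]]]'

```text
time_s: 10.0
tool_pos: [0.5601, -0.291, 0.1282]
tool_rot: [179.5, 0.2, 86.3]
force: [0.3, -0.1, 0.6]
grip_width: 0.0865
grasp_force: 0.0
```

```bash
python3 go.py .45 .2089 .11 91.7
```

```text
t 10.0 pos [ 0.5601 -0.291   0.1282] rot [179.51   0.23  86.26] w 0.0865 gf 0.0 F [ 0.3 -0.1  0.6]
  d xyz [ 0.819 -0.238  0.03 ] turn z -0.005
  d xyz [ 0.823 -0.225  0.03 ] turn z -0.005
  d xyz [ 0.827 -0.211  0.03 ] turn z -0.005
  d xyz [ 0.83  -0.198  0.03 ] turn z -0.005
  d xyz [ 0.833 -0.185  0.03 ] turn z -0.005
  d xyz [ 0.836 -0.172  0.03 ] turn z -0.005
  --
```

>>> jog_arm --motion '[[[0.82,-0.24,0.03,0,0,-0.005,0],[0.82,-0.24,0.03,0,0,-0.005,0]]]'

```text
time_s: 10.2
tool_pos: [0.5379, -0.2046, 0.1195]
tool_rot: [180.0, -0.1, 87.1]
force: [0.1, 0.2, -0.1]
grip_width: 0.0867
grasp_force: 0.0
```

>>> jog_arm --motion '[[[0.82,-0.22,0.03,0,0,-0.005,0],[0.82,-0.22,0.03,0,0,-0.005,0]]]'

```text
time_s: 10.4
tool_pos: [0.5195, -0.12, 0.1163]
tool_rot: [-180.0, -0.0, 88.2]
force: [-0.3, 0.6, 0.4]
grip_width: 0.0871
grasp_force: 0.0
```

>>> jog_arm --motion '[[[0.83,-0.21,0.03,0,0,-0.005,0],[0.83,-0.21,0.03,0,0,-0.005,0]]]'

```text
time_s: 10.6
tool_pos: [0.5013, -0.0366, 0.1134]
tool_rot: [-180.0, -0.0, 89.1]
force: [0.0, 0.1, -0.1]
grip_width: 0.087
grasp_force: 0.0
```

>>> jog_arm --motion '[[[0.83,-0.2,0.03,0,0,-0.005,0],[0.83,-0.2,0.03,0,0,-0.005,0]]]'

```text
time_s: 10.8
tool_pos: [0.4827, 0.0467, 0.1105]
tool_rot: [180.0, -0.0, 90.0]
force: [0.7, -0.8, -0.4]
grip_width: 0.0866
grasp_force: 0.0
```

>>> jog_arm --motion '[[[0.83,-0.18,0.03,0,0,-0.005,0],[0.83,-0.18,0.03,0,0,-0.005,0]]]'

```text
time_s: 11.0
tool_pos: [0.4649, 0.1297, 0.1076]
tool_rot: [180.0, -0.0, 90.9]
force: [0.2, 0.5, 0.6]
grip_width: 0.0873
grasp_force: 0.0
```

>>> jog_arm --motion '[[[0.83,-0.17,0.03,0,0,-0.005,0],[0.83,-0.17,0.03,0,0,-0.005,0],[0.83,-0.17,0.03,0,0,-0.005,0]]]'

```text
time_s: 11.3
tool_pos: [0.4457, 0.2154, 0.1048]
tool_rot: [180.0, -0.2, 92.2]
force: [0.2, 0.1, 0.3]
grip_width: 0.0872
grasp_force: 0.0
```

```bash
python3 - <<'E'
from m import *
i=env.camera_info("top");fr=[cam("top") for _ in range(4)]
p=np.mean([f[0] for f in fr],0);dd=np.array([f[1] for f in fr]);dd[dd==0]=np.nan;P=cloud(i,np.nanmedian(dd,0))
m=np.zeros(p.shape[:2],bool);m[190:226,380:420]=1
Q=P[m];Q=Q[(Q[:,2]>.016)&(Q[:,2]<.05)];print(len(Q),np.median(Q[:,:2],0),Q[:,2].max())
print(ridge(Q,np.radians(-3.7),np.median(Q[:,:2],0)))
ps=cam("side")[0]
cv2.imwrite("pics/chk2.png",np.hstack([cv2.resize(p[170:250,340:460].astype(np.uint8),(400,267)),cv2.resize(ps[125:205,300:420],(400,267))])[...,::-1])
E
python3 go.py .45 .2089 .045 91.7
```

```text
318 [ 0.55760762 -0.28536959] 0.04192699651518028
(np.float64(-4.020781972621485), array([ 0.55726682, -0.29020066]), np.float64(0.03972072825145623), [array([-0.07, -1.  ]), array([0.07, 0.99])])
t 11.55 pos [0.4485 0.2077 0.1041] rot [-1.800e+02  5.000e-02  9.151e+01] w 0.087 gf 0.0 F [0.1 0.2 0.2]
  d xyz [0.012 0.016 0.591] turn z -0.0011
  --
```

View pics/chk2.png

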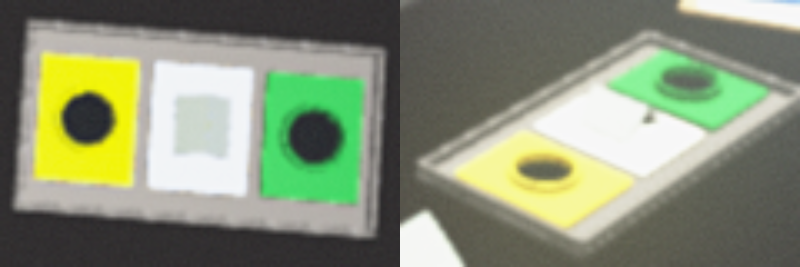

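The short angle is seated centrally on the white plate: left panel (203,125), ridge top at 39.7 mm against 39.5 expected. Now the blue angle.

>>> jog_arm --motion '[[[0.01,0.015,0.2,0,0,-0.001,0],[0.01,0.015,0.4,0,0,-0.001,0],[0.01,0.015,0.6,0,0,-0.001,0],[0.01,0.015,0.6,0,0,-0.001,0],[0.01,0.015,0.6,0,0,-0.001,0]]]'

```text
time_s: 12.05
tool_pos: [0.4496, 0.2095, 0.0444]
tool_rot: [-180.0, 0.0, 91.7]
force: [0.6, 1.1, 0.1]
grip_width: 0.0871
grasp_force: 0.0
```

```bash
python3 go.py .45 .2089 .0175 91.7
```

```text
t 12.05 pos [0.4496 0.2095 0.0444] rot [-1.7997e+02  2.0000e-02  9.1740e+01] w 0.0871 gf 0.0 F [0.6 1.1 0.1]
  d xyz [-0.006  0.003  0.269] turn z 0.0002
  --
```

>>> jog_arm --motion '[[[-0.005,0,0.08,0,0,0,0],[-0.005,0,0.16,0,0,0,0],[-0.005,0,0.24,0,0,0,0],[-0.005,0,0.27,0,0,0,0],[-0.005,0,0.27,0,0,0,0]]]'

```text
time_s: 12.55
tool_pos: [0.4489, 0.2098, 0.0166]
tool_rot: [-179.9, 0.0, 91.8]
force: [-0.2, 0.4, 0.4]
grip_width: 0.0871
grasp_force: 0.0
```

```bash
python3 go.py .45 .2089 .0175 91.7
```

```text
t 12.55 pos [0.4489 0.2098 0.0166] rot [-1.7992e+02  2.0000e-02  9.1840e+01] w 0.0871 gf 0.0 F [-0.2  0.4  0.4]
  d xyz [-0.009  0.011 -0.009] turn z 0.0008
  --
```

>>> jog_arm --motion '[[[-0.008,0.01,-0.01,0,0,0,0.1],[-0.008,0.01,-0.01,0,0,0,0.2],[-0.008,0.01,-0.01,0,0,0,1],[-0.008,0.01,-0.01,0,0,0,1],[-0.008,0.01,-0.01,0,0,0,1]]]'

```text
time_s: 13.05
tool_pos: [0.4505, 0.2092, 0.0184]
tool_rot: [180.0, 0.0, 91.8]
force: [-1.3, 0.0, 1.1]
grip_width: 0.0635
grasp_force: 15.0
```

>>> jog_arm --motion '[[[0,0,0,0,0,0,1],[0,0,0,0,0,0,1],[0,0,0,0,0,0,1]]]'

```text
time_s: 13.35
tool_pos: [0.4505, 0.2092, 0.0183]
tool_rot: [180.0, 0.0, 91.8]
force: [-0.8, -0.5, 1.1]
grip_width: 0.0638
grasp_force: 15.0
```

>>> jog_arm --motion '[[[0,0,-0.2,0,0,0,1],[0,0,-0.5,0,0,0,1],[0,0,-0.8,0,0,0,1],[0,0,-1,0,0,0,1],[0,0,-1,0,0,0,1]]]'

```text
time_s: 13.85
tool_pos: [0.4523, 0.21, 0.1208]
tool_rot: [179.7, -0.1, 91.8]
force: [-0.3, -0.6, -1.4]
grip_width: 0.0636
grasp_force: 15.0
```

```bash
python3 go.py .5569 -.29 .12 86.1
```

```text
t 13.85 pos [0.4523 0.21   0.1208] rot [ 1.7969e+02 -5.0000e-02  9.1820e+01] w 0.0636 gf 15.0 F [-0.3 -0.6 -1.4]
  d xyz [-0.839  0.148  0.001] turn z 0.0053
  d xyz [-0.836  0.162  0.001] turn z 0.0053
  d xyz [-0.833  0.176  0.001] turn z 0.0053
  d xyz [-0.83   0.189  0.001] turn z 0.0053
  d xyz [-0.827  0.203  0.001] turn z 0.0053
  d xyz [-0.823  0.217  0.001] turn z 0.0053
  --
```

>>> jog_arm --motion '[[[-0.28,0.05,0,0,0,0.002,1],[-0.56,0.1,0,0,0,0.004,1],[-0.84,0.15,0,0,0,0.005,1]]]'

```text
time_s: 14.15
tool_pos: [0.4674, 0.1245, 0.1169]
tool_rot: [-179.9, 0.0, 91.0]
force: [-0.4, -0.4, -0.3]
grip_width: 0.0637
grasp_force: 15.0
```

>>> jog_arm --motion '[[[-0.28,0.05,0,0,0,0.002,1],[-0.56,0.1,0,0,0,0.004,1],[-0.84,0.16,0,0,0,0.005,1]]]'

```text
time_s: 14.45
tool_pos: [0.4846, 0.0406, 0.1167]
tool_rot: [-179.9, 0.0, 90.0]
force: [0.8, -0.8, -0.6]
grip_width: 0.0637
grasp_force: 15.0
```

>>> jog_arm --motion '[[[-0.28,0.06,0,0,0,0.002,1],[-0.56,0.12,0,0,0,0.004,1],[-0.83,0.18,0,0,0,0.005,1]]]'

```text
time_s: 14.75
tool_pos: [0.5027, -0.0424, 0.1167]
tool_rot: [-179.9, 0.0, 89.1]
force: [0.8, -0.3, -0.4]
grip_width: 0.0638
grasp_force: 15.0
```

>>> jog_arm --motion '[[[-0.28,0.06,0,0,0,0.002,1],[-0.56,0.12,0,0,0,0.004,1],[-0.83,0.19,0,0,0,0.005,1]]]'

```text
time_s: 15.05
tool_pos: [0.5203, -0.1255, 0.1165]
tool_rot: [-179.9, -0.0, 88.2]
force: [-0.4, 0.1, -0.8]
grip_width: 0.064
grasp_force: 15.0
```

>>> jog_arm --motion '[[[-0.28,0.07,0,0,0,0.002,1],[-0.56,0.14,0,0,0,0.004,1],[-0.83,0.2,0,0,0,0.005,1]]]'

```text
time_s: 15.35
tool_pos: [0.538, -0.2089, 0.1163]
tool_rot: [-179.9, -0.0, 87.3]
force: [-0.0, 0.7, -1.3]
grip_width: 0.0635
grasp_force: 15.0
```

>>> jog_arm --motion '[[[-0.28,0.07,0,0,0,0.002,1],[-0.56,0.14,0,0,0,0.004,1],[-0.82,0.22,0,0,0,0.005,1],[-0.82,0.22,0,0,0,0.005,1],[-0.82,0.22,0,0,0,0.005,1]]]'

```text
time_s: 15.85
tool_pos: [0.5559, -0.2907, 0.1162]
tool_rot: [-179.9, -0.1, 86.4]
force: [0.5, 0.4, -0.3]
grip_width: 0.0635
grasp_force: 15.0
```

```bash
python3 go.py .5569 -.2897 .065 86.1
```

```text
t 15.85 pos [ 0.5559 -0.2907  0.1162] rot [-1.7985e+02 -1.0000e-01  8.6370e+01] w 0.0635 gf 15.0 F [ 0.5  0.4 -0.3]
  d xyz [0.01  0.009 0.512] turn z 0.0015
  --
```

>>> jog_arm --motion '[[[0.01,0.01,0.2,0,0,0.0015,1],[0.01,0.01,0.4,0,0,0.0015,1],[0.01,0.01,0.5,0,0,0.0015,1],[0.01,0.01,0.5,0,0,0.0015,1],[0.01,0.01,0.5,0,0,0.0015,1]]]'

```text
time_s: 16.35
tool_pos: [0.5581, -0.2892, 0.0685]
tool_rot: [180.0, -0.0, 86.2]
force: [0.6, 0.0, -0.6]
grip_width: 0.064
grasp_force: 15.0
```

```bash
python3 go.py .5569 -.2897 .039 86.1
```

```text
t 16.35 pos [ 0.5581 -0.2892  0.0685] rot [ 1.7999e+02 -1.0000e-02  8.6210e+01] w 0.064 gf 15.0 F [ 0.6  0.  -0.6]
  d xyz [-0.005 -0.012  0.295] turn z 0.0006
  --
```

>>> jog_arm --motion '[[[-0.005,-0.01,0.06,0,0,0,1],[-0.005,-0.01,0.12,0,0,0,1],[-0.005,-0.01,0.18,0,0,0,1],[-0.005,-0.01,0.18,0,0,0,1],[-0.005,-0.01,0.18,0,0,0,1]]]'

```text
time_s: 16.85
tool_pos: [0.5567, -0.2903, 0.05]
tool_rot: [-180.0, -0.0, 86.2]
force: [0.2, 0.6, -0.6]
grip_width: 0.0637
grasp_force: 15.0
```

```bash
python3 go.py .5569 -.2897 .039 86.1
```

```text
t 16.85 pos [ 0.5567 -0.2903  0.05  ] rot [-1.7998e+02 -1.0000e-02  8.6160e+01] w 0.0637 gf 15.0 F [ 0.2  0.6 -0.6]
  d xyz [0.006 0.001 0.11 ] turn z 0.0003
  --
```

>>> jog_arm --motion '[[[0.005,0,0.03,0,0,0,1],[0.005,0,0.06,0,0,0,1],[0.005,0,0.09,0,0,0,1],[0.005,0,0.11,0,0,0,1],[0.005,0,0.11,0,0,0,1]]]'

```text
time_s: 17.35
tool_pos: [0.5568, -0.2899, 0.039]
tool_rot: [-180.0, 0.0, 86.2]
force: [0.9, 0.2, -0.4]
grip_width: 0.0634
grasp_force: 15.0
```

```bash
python3 go.py .5569 -.2897 .038 86.1
```

```text
t 17.35 pos [ 0.5568 -0.2899  0.039 ] rot [-1.7999e+02  1.0000e-02  8.6150e+01] w 0.0634 gf 15.0 F [ 0.9  0.2 -0.4]
  d xyz [0.003 0.001 0.01 ] turn z 0.0003
  --
```

>>> jog_arm --motion '[[[0,0,0.005,0,0,0,1],[0,0,0.01,0,0,0,1],[0,0,0.01,0,0,0,1]]]'

```text
time_s: 17.65
tool_pos: [0.557, -0.2903, 0.0386]
tool_rot: [180.0, 0.0, 86.2]
force: [0.7, -0.7, 2.0]
grip_width: 0.0639
grasp_force: 15.0
```

>>> jog_arm --motion '[[[0,0,0,0,0,0,0.2],[0,0,0,0,0,0,0.1],[0,0,0,0,0,0,0.05],[0,0,0,0,0,0,0.05],[0,0,0,0,0,0,0.05]]]'

```text
time_s: 18.15
tool_pos: [0.5569, -0.2897, 0.0382]
tool_rot: [-180.0, -0.0, 86.2]
force: [-0.0, 0.5, -0.8]
grip_width: 0.0818
grasp_force: 0.0
```

>>> jog_arm --motion '[[[0,0,-0.1,0,0,0,0.05],[0,0,-0.3,0,0,0,0],[0,0,-0.6,0,0,0,0],[0,0,-0.9,0,0,0,0],[0,0,-0.9,0,0,0,0]]]'

```text
time_s: 18.65
tool_pos: [0.5601, -0.291, 0.1342]
tool_rot: [179.5, 0.2, 86.2]
force: [0.0, -1.5, 0.3]
grip_width: 0.0866
grasp_force: 0.0
```

```bash
python3 go.py .5703 .2153 .12 86.1
```

```text
t 18.65 pos [ 0.5601 -0.291   0.1342] rot [179.51   0.23  86.16] w 0.0866 gf 0.0 F [ 0.  -1.5  0.3]
  d xyz [ 0.843 -0.039  0.024] turn z 0.0001
  d xyz [ 0.843 -0.04   0.024] turn z 0.0001
  d xyz [ 0.843 -0.04   0.024] turn z 0.0001
  d xyz [ 0.843 -0.04   0.024] turn z 0.0001
  d xyz [ 0.843 -0.04   0.024] turn z 0.0001
  d xyz [ 0.843 -0.04   0.024] turn z 0.0001
  --
```

>>> jog_arm --motion '[[[0.84,-0.04,0.02,0,0,0,0],[0.84,-0.04,0.02,0,0,0,0]]]'

```text
time_s: 18.85
tool_pos: [0.5586, -0.2037, 0.1267]
tool_rot: [180.0, -0.1, 86.1]
force: [1.1, 1.9, -0.7]
grip_width: 0.0871
grasp_force: 0.0
```

>>> jog_arm --motion '[[[0.84,-0.04,0.02,0,0,0,0],[0.84,-0.04,0.02,0,0,0,0]]]'

```text
time_s: 19.05
tool_pos: [0.56, -0.1178, 0.1245]
tool_rot: [180.0, -0.1, 86.3]
force: [-0.4, 0.1, -1.0]
grip_width: 0.0868
grasp_force: 0.0
```

>>> jog_arm --motion '[[[0.84,-0.04,0.02,0,0,0,0],[0.84,-0.04,0.02,0,0,0,0]]]'

```text
time_s: 19.25
tool_pos: [0.5615, -0.0337, 0.1226]
tool_rot: [180.0, -0.1, 86.3]
force: [0.0, 0.4, -0.1]
grip_width: 0.0868
grasp_force: 0.0
```

>>> jog_arm --motion '[[[0.84,-0.04,0.02,0,0,0,0],[0.84,-0.04,0.02,0,0,0,0]]]'

```text
time_s: 19.45
tool_pos: [0.5629, 0.0503, 0.1206]
tool_rot: [180.0, -0.1, 86.3]
force: [0.6, 0.9, 0.3]
grip_width: 0.087
grasp_force: 0.0
```

>>> jog_arm --motion '[[[0.84,-0.04,0.02,0,0,0,0],[0.84,-0.04,0.02,0,0,0,0]]]'

```text
time_s: 19.65
tool_pos: [0.5644, 0.1344, 0.1186]
tool_rot: [180.0, -0.1, 86.3]
force: [0.7, 0.0, -0.6]
grip_width: 0.0871
grasp_force: 0.0
```

>>> jog_arm --motion '[[[0.84,-0.04,0.02,0,0,0,0],[0.84,-0.04,0.02,0,0,0,0],[0.84,-0.04,0.02,0,0,0,0],[0.84,-0.04,0.02,0,0,0,0]]]'

```text
time_s: 20.05
tool_pos: [0.5662, 0.2156, 0.1161]
tool_rot: [-180.0, 0.0, 86.3]
force: [-0.0, -0.4, -0.0]
grip_width: 0.0869
grasp_force: 0.0
```

```bash
python3 - <<'E'
from m import *
i=env.camera_info("top");fr=[cam("top") for _ in range(4)]
p=np.mean([f[0] for f in fr],0);dd=np.array([f[1] for f in fr]);dd[dd==0]=np.nan;P=cloud(i,np.nanmedian(dd,0))
m=(p[...,2]>p[...,0]+40);m[:,:380]=0;m[:,420:]=0;m[:190]=0;m[226:]=0
Q=P[m];Q=Q[(Q[:,2]>.018)&(Q[:,2]<.06)];print(m.sum(),np.median(Q[:,:2],0),Q[:,2].max(),outline(i,m,.033))
print(ridge(Q,np.radians(-3.7),np.array([.557,-.290])))
ps=cam("side")[0]
cv2.imwrite("pics/chk3.png",np.hstack([cv2.resize(p[170:250,340:460].astype(np.uint8),(400,267)),cv2.resize(ps[125:205,300:420],(400,267))])[...,::-1])
E
python3 go.py .5703 .2153 .065 86.1
```

```text
407 [ 0.55781151 -0.28556305] 0.047496798519158334 ((558.6339111328125, -286.77044677734375), (43.46192169189453, 63.28525924682617), 85.76273345947266)
(np.float64(-3.4697772199373884), array([ 0.55696245, -0.29061642]), np.float64(0.04497680345222965), [array([-0.06, -0.95]), array([0.06, 0.98])])
t 20.3 pos [0.5672 0.2128 0.1162] rot [1.7999e+02 5.0000e-02 8.6010e+01] w 0.0868 gf 0.0 F [ 0.  -1.3 -0. ]
  d xyz [0.028 0.03  0.512] turn z -0.0005
  --
```

View pics/chk3.png

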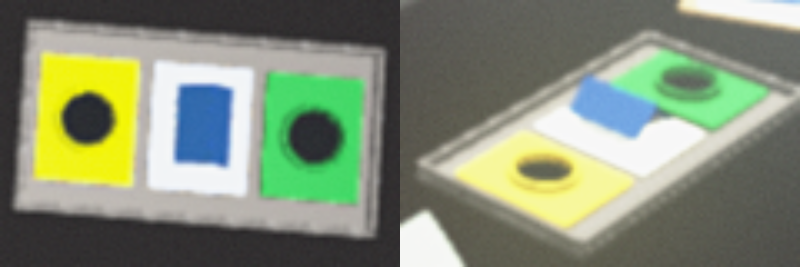

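The blue angle is nested: left panel (203,125), ridge top at 45.0 mm against 45.2 expected. Now the yellow objective.

>>> jog_arm --motion '[[[0.028,0.03,0.2,0,0,0,0],[0.028,0.03,0.4,0,0,0,0],[0.028,0.03,0.5,0,0,0,0],[0.028,0.03,0.5,0,0,0,0],[0.028,0.03,0.5,0,0,0,0]]]'

```text
time_s: 20.8
tool_pos: [0.5703, 0.217, 0.0667]
tool_rot: [180.0, -0.0, 86.1]
force: [0.1, -0.5, 0.2]
grip_width: 0.0871
grasp_force: 0.0
```

```bash
python3 go.py .5703 .2153 .026 86.1
```

```text
t 20.8 pos [0.5703 0.217  0.0667] rot [179.97  -0.    86.12] w 0.0871 gf 0.0 F [ 0.1 -0.5  0.2]
  d xyz [-0.017  0.002  0.407] turn z 0.0001
  --
```

>>> jog_arm --motion '[[[-0.017,0,0.15,0,0,0,0],[-0.017,0,0.3,0,0,0,0],[-0.017,0,0.4,0,0,0,0],[-0.017,0,0.4,0,0,0,0],[-0.017,0,0.4,0,0,0,0]]]'

```text
time_s: 21.3
tool_pos: [0.5694, 0.2157, 0.0257]
tool_rot: [-179.9, 0.0, 86.2]
force: [-0.9, -0.1, -0.7]
grip_width: 0.0869
grasp_force: 0.0
```

```bash
python3 go.py .5703 .2153 .026 86.1
```

```text
t 21.3 pos [0.5694 0.2157 0.0257] rot [-1.7995e+02  1.0000e-02  8.6180e+01] w 0.0869 gf 0.0 F [-0.9 -0.1 -0.7]
  d xyz [-0.003  0.009 -0.003] turn z 0.0004
  --
```

>>> jog_arm --motion '[[[0,0.009,0,0,0,0,0.3],[0,0.009,0,0,0,0,0.5],[0,0.009,0,0,0,0,0.6],[0,0.009,0,0,0,0,0.8],[0,0.009,0,0,0,0,1]]]' --grip_force 20

```text
time_s: 21.8
tool_pos: [0.5707, 0.2155, 0.0264]
tool_rot: [180.0, 0.0, 86.2]
force: [0.8, 0.5, 0.2]
grip_width: 0.0554
grasp_force: 0.0
```

>>> jog_arm --motion '[[[0,0,0,0,0,0,1],[0,0,0,0,0,0,1],[0,0,0,0,0,0,1],[0,0,0,0,0,0,1],[0,0,0,0,0,0,1]]]'

```text
time_s: 22.3
tool_pos: [0.5704, 0.2155, 0.0262]
tool_rot: [-180.0, 0.0, 86.2]
force: [-1.4, -0.2, 0.2]
grip_width: 0.0274
grasp_force: 20.0
```

>>> jog_arm --motion '[[[0,0,-0.2,0,0,0,1],[0,0,-0.5,0,0,0,1],[0,0,-0.8,0,0,0,1],[0,0,-1,0,0,0,1],[0,0,-1,0,0,0,1]]]'

```text
time_s: 22.8
tool_pos: [0.5726, 0.2165, 0.1293]
tool_rot: [179.7, -0.1, 86.2]
force: [0.4, -0.1, -1.4]
grip_width: 0.0276
grasp_force: 20.0
```

```bash
python3 go.py .5626 -.1996 .13 86.1
```

```text
t 22.8 pos [0.5726 0.2165 0.1293] rot [ 1.7968e+02 -1.1000e-01  8.6160e+01] w 0.0276 gf 20.0 F [ 0.4 -0.1 -1.4]
  d xyz [-0.832  0.036 -0.001] turn z 0.0001
  d xyz [-0.832  0.036 -0.001] turn z 0.0001
  d xyz [-0.832  0.036 -0.001] turn z 0.0001
  d xyz [-0.832  0.036 -0.001] turn z 0.0001
  d xyz [-0.832  0.036 -0.001] turn z 0.0001
  --
```

>>> jog_arm --motion '[[[-0.28,0.01,0,0,0,0,1],[-0.56,0.02,0,0,0,0,1],[-0.83,0.035,0,0,0,0,1]]]'

```text
time_s: 23.1
tool_pos: [0.5675, 0.1311, 0.1243]
tool_rot: [-179.9, 0.1, 86.2]
force: [-0.3, -0.8, -1.5]
grip_width: 0.0273
grasp_force: 20.0
```

>>> jog_arm --motion '[[[-0.28,0.01,0,0,0,0,1],[-0.56,0.02,0,0,0,0,1],[-0.83,0.035,0,0,0,0,1]]]'

```text
time_s: 23.4
tool_pos: [0.5653, 0.0478, 0.1243]
tool_rot: [-179.9, 0.0, 86.1]
force: [0.6, -0.3, -1.5]
grip_width: 0.0276
grasp_force: 20.0
```

>>> jog_arm --motion '[[[-0.28,0.01,0,0,0,0,1],[-0.56,0.02,0,0,0,0,1],[-0.83,0.035,0,0,0,0,1]]]'

```text
time_s: 23.7
tool_pos: [0.5633, -0.0351, 0.1244]
tool_rot: [-179.9, 0.0, 86.1]
force: [-0.2, 0.4, -1.4]
grip_width: 0.0277
grasp_force: 20.0
```

>>> jog_arm --motion '[[[-0.28,0.01,0,0,0,0,1],[-0.56,0.02,0,0,0,0,1],[-0.83,0.035,0,0,0,0,1]]]'

```text
time_s: 24.0
tool_pos: [0.5611, -0.118, 0.1243]
tool_rot: [-179.9, -0.0, 86.1]
force: [0.7, -0.0, 0.6]
grip_width: 0.0274
grasp_force: 20.0
```

>>> jog_arm --motion '[[[-0.28,0.01,0,0,0,0,1],[-0.56,0.02,0,0,0,0,1],[-0.83,0.035,0,0,0,0,1],[-0.83,0.035,0,0,0,0,1],[-0.83,0.035,0,0,0,0,1]]]'

```text
time_s: 24.5
tool_pos: [0.5593, -0.2001, 0.1244]
tool_rot: [-179.9, -0.1, 86.1]
force: [0.6, 0.3, -1.1]
grip_width: 0.0275
grasp_force: 20.0
```

```bash
python3 go.py .5626 -.1996 .065 86.1
```

```text
t 24.5 pos [ 0.5593 -0.2001  0.1244] rot [-1.7986e+02 -6.0000e-02  8.6060e+01] w 0.0275 gf 20.0 F [ 0.6  0.3 -1.1]
  d xyz [0.007 0.033 0.594] turn z -0.0002
  --
```

>>> jog_arm --motion '[[[0.007,0.033,0.15,0,0,0,1],[0.007,0.033,0.3,0,0,0,1],[0.007,0.033,0.45,0,0,0,1],[0.007,0.033,0.59,0,0,0,1],[0.007,0.033,0.59,0,0,0,1]]]'

```text
time_s: 25.0
tool_pos: [0.5616, -0.1983, 0.0639]
tool_rot: [-179.7, -0.1, 86.2]
force: [-0.3, -0.3, -1.1]
grip_width: 0.0274
grasp_force: 20.0
```

```bash
python3 go.py .5626 -.1996 .038 86.1
```

```text
t 25.0 pos [ 0.5616 -0.1983  0.0639] rot [-1.797e+02 -1.000e-01  8.620e+01] w 0.0274 gf 20.0 F [-0.3 -0.3 -1.1]
  d xyz [-0.012  0.011  0.259] turn z 0.0006
  --
```

>>> jog_arm --motion '[[[-0.012,0.01,0.06,0,0,0,1],[-0.012,0.01,0.12,0,0,0,1],[-0.012,0.01,0.18,0,0,0,1],[-0.012,0.01,0.24,0,0,0,1],[-0.012,0.01,0.24,0,0,0,1]]]'

```text
time_s: 25.5
tool_pos: [0.5639, -0.2004, 0.0423]
tool_rot: [-179.9, -0.0, 86.2]
force: [-0.2, -0.6, -1.2]
grip_width: 0.0274
grasp_force: 20.0
```

```bash
python3 go.py .5626 -.1996 .0372 86.1
```

```text
t 25.5 pos [ 0.5639 -0.2004  0.0423] rot [-1.7992e+02 -2.0000e-02  8.6160e+01] w 0.0274 gf 20.0 F [-0.2 -0.6 -1.2]
  d xyz [ 0.007 -0.014  0.051] turn z 0.0003
  --
```

>>> jog_arm --motion '[[[0.005,-0.01,0.02,0,0,0,1],[0.005,-0.01,0.035,0,0,0,1],[0.005,-0.01,0.05,0,0,0,1],[0.005,-0.01,0.05,0,0,0,1],[0.005,-0.01,0.05,0,0,0,1]]]'

```text
time_s: 26.0
tool_pos: [0.5637, -0.2, 0.0384]
tool_rot: [180.0, 0.0, 86.2]
force: [0.5, 0.2, -1.3]
grip_width: 0.0277
grasp_force: 20.0
```

```bash
python3 go.py .5626 -.1996 .0372 86.1
```

```text
t 26.0 pos [ 0.5637 -0.2     0.0384] rot [1.7999e+02 1.0000e-02 8.6160e+01] w 0.0277 gf 20.0 F [ 0.5  0.2 -1.3]
  d xyz [ 0.003 -0.011  0.012] turn z 0.0003
  --
```

>>> jog_arm --motion '[[[0,0,0.006,0,0,0,1],[0,0,0.012,0,0,0,1],[0,0,0.014,0,0,0,1],[0,0,0.014,0,0,0,1]]]'

```text
time_s: 26.4
tool_pos: [0.5638, -0.2, 0.0372]
tool_rot: [180.0, 0.0, 86.2]
force: [-0.9, 2.0, 1.2]
grip_width: 0.0273
grasp_force: 20.0
```

>>> jog_arm --motion '[[[0,0,0,0,0,0,0.65],[0,0,0,0,0,0,0.6],[0,0,0,0,0,0,0.5],[0,0,0,0,0,0,0.45],[0,0,0,0,0,0,0.45]]]'

```text
time_s: 26.9
tool_pos: [0.5637, -0.2, 0.0368]
tool_rot: [180.0, 0.0, 86.2]
force: [-0.1, -1.0, -0.2]
grip_width: 0.0461
grasp_force: 0.0
```

>>> jog_arm --motion '[[[0,0,-0.1,0,0,0,0.4],[0,0,-0.3,0,0,0,0.4],[0,0,-0.6,0,0,0,0.2],[0,0,-0.9,0,0,0,0],[0,0,-0.9,0,0,0,0]]]'

```text
time_s: 27.4
tool_pos: [0.5669, -0.2007, 0.1325]
tool_rot: [179.5, 0.2, 86.2]
force: [0.3, 0.1, -0.8]
grip_width: 0.0687
grasp_force: 0.0
```

```bash
python3 go.py .5662 .3638 .12 86.1
```

```text
t 27.4 pos [ 0.5669 -0.2007  0.1325] rot [1.795e+02 1.700e-01 8.617e+01] w 0.0687 gf 0.0 F [ 0.3  0.1 -0.8]
  d xyz [ 0.939 -0.064  0.021] turn z 0.0001
  d xyz [ 0.939 -0.064  0.021] turn z 0.0001
  d xyz [ 0.939 -0.064  0.021] turn z 0.0001
  d xyz [ 0.939 -0.065  0.021] turn z 0.0001
  d xyz [ 0.939 -0.065  0.021] turn z 0.0001
  d xyz [ 0.939 -0.065  0.021] turn z 0.0001
  --
```

>>> jog_arm --motion '[[[0.94,-0.06,0.02,0,0,0,0],[0.94,-0.06,0.02,0,0,0,0]]]'

```text
time_s: 27.6
tool_pos: [0.5638, -0.1055, 0.1251]
tool_rot: [180.0, -0.0, 86.0]
force: [0.9, 0.7, -0.3]
grip_width: 0.0827
grasp_force: 0.0
```

>>> jog_arm --motion '[[[0.94,-0.06,0.02,0,0,0,0],[0.94,-0.06,0.02,0,0,0,0]]]'

```text
time_s: 27.8
tool_pos: [0.5638, -0.0091, 0.1229]
tool_rot: [180.0, -0.0, 86.2]
force: [0.5, 0.3, 0.1]
grip_width: 0.0862
grasp_force: 0.0
```

>>> jog_arm --motion '[[[0.94,-0.06,0.02,0,0,0,0],[0.94,-0.06,0.02,0,0,0,0]]]'

```text
time_s: 28.0
tool_pos: [0.564, 0.0851, 0.1209]
tool_rot: [180.0, -0.0, 86.2]
force: [0.9, 0.6, -0.3]
grip_width: 0.0866
grasp_force: 0.0
```

>>> jog_arm --motion '[[[0.94,-0.06,0.02,0,0,0,0],[0.94,-0.06,0.02,0,0,0,0]]]'

```text
time_s: 28.2
tool_pos: [0.5643, 0.1792, 0.1189]
tool_rot: [180.0, -0.0, 86.2]
force: [0.6, 0.7, -0.1]
grip_width: 0.0868
grasp_force: 0.0
```

>>> jog_arm --motion '[[[0.94,-0.04,0.02,0,0,0,0],[0.94,-0.04,0.02,0,0,0,0]]]'

```text
time_s: 28.4
tool_pos: [0.5666, 0.2733, 0.1168]
tool_rot: [-180.0, -0.0, 86.2]
force: [1.2, -0.1, -0.3]
grip_width: 0.0867
grasp_force: 0.0
```

>>> jog_arm --motion '[[[0.94,-0.02,0.02,0,0,0,0],[0.94,-0.02,0.02,0,0,0,0],[0.94,-0.02,0.02,0,0,0,0],[0.94,-0.02,0.02,0,0,0,0]]]'

```text
time_s: 28.8
tool_pos: [0.5702, 0.3663, 0.1142]
tool_rot: [-179.9, 0.0, 86.3]
force: [0.0, 0.1, -0.3]
grip_width: 0.0872
grasp_force: 0.0
```

```bash
python3 - <<'E'
from h import *
p=cam("top")[0];ps=cam("side")[0]
cv2.imwrite("pics/chk4.png",np.hstack([cv2.resize(p[170:250,340:460].astype(np.uint8),(400,267)),cv2.resize(ps[125:205,300:420],(400,267))])[...,::-1])
E
python3 go.py .5662 .3638 .065 86.1
```

```text
t 28.9 pos [0.5719 0.363  0.1143] rot [-1.800e+02  1.100e-01  8.608e+01] w 0.0869 gf 0.0 F [ 0.  -0.8 -0.1]
  d xyz [ 0.004 -0.058  0.493] turn z -0.0001
  --
```

View pics/chk4.png

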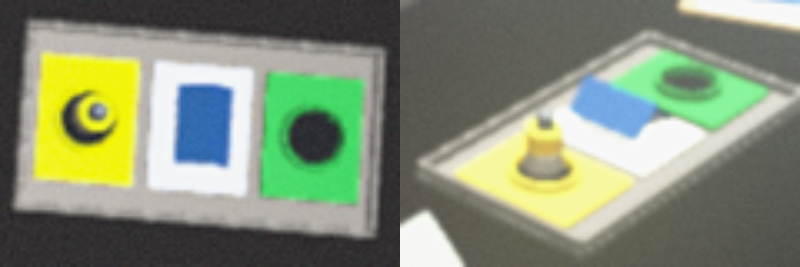

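The yellow objective stands upright in its well: (97,112) left panel and (545,145) right panel, where the small offset is perspective. The angles are unchanged. Now green.

>>> jog_arm --motion '[[[0.004,-0.058,0.2,0,0,0,0],[0.004,-0.058,0.4,0,0,0,0],[0.004,-0.058,0.49,0,0,0,0],[0.004,-0.058,0.49,0,0,0,0],[0.004,-0.058,0.49,0,0,0,0]]]'

```text
time_s: 29.4
tool_pos: [0.5666, 0.3648, 0.0665]
tool_rot: [179.9, -0.0, 86.1]
force: [-0.8, -0.6, 0.9]
grip_width: 0.0869
grasp_force: 0.0
```

```bash
python3 go.py .5662 .3638 .026 86.1
```

```text
t 29.4 pos [0.5666 0.3648 0.0665] rot [179.95  -0.    86.08] w 0.0869 gf 0.0 F [-0.8 -0.6  0.9]
  d xyz [-0.01  -0.003  0.405] turn z -0.0001
  --
```

>>> jog_arm --motion '[[[-0.01,0,0.15,0,0,0,0],[-0.01,0,0.3,0,0,0,0],[-0.01,0,0.4,0,0,0,0],[-0.01,0,0.4,0,0,0,0],[-0.01,0,0.4,0,0,0,0]]]'

```text
time_s: 29.9
tool_pos: [0.5653, 0.3646, 0.0252]
tool_rot: [-179.9, 0.0, 86.2]
force: [-0.5, 0.4, -0.7]
grip_width: 0.0869
grasp_force: 0.0
```

```bash
python3 go.py .5662 .3638 .026 86.1
```

```text
t 29.9 pos [0.5653 0.3646 0.0252] rot [-1.7995e+02  2.0000e-02  8.6180e+01] w 0.0869 gf 0.0 F [-0.5  0.4 -0.7]
  d xyz [-0.008  0.01  -0.008] turn z 0.0004
  --
```

>>> jog_arm --motion '[[[-0.005,0.009,-0.006,0,0,0,0.3],[-0.005,0.009,-0.006,0,0,0,0.5],[-0.005,0.009,-0.006,0,0,0,0.6],[-0.005,0.009,-0.006,0,0,0,0.8],[-0.005,0.009,-0.006,0,0,0,1]]]'

```text
time_s: 30.4
tool_pos: [0.5665, 0.364, 0.0266]
tool_rot: [180.0, -0.0, 86.2]
force: [0.1, -0.5, 0.2]
grip_width: 0.0548
grasp_force: 0.0
```

>>> jog_arm --motion '[[[0,0,0,0,0,0,1],[0,0,0,0,0,0,1],[0,0,0,0,0,0,1],[0,0,0,0,0,0,1],[0,0,0,0,0,0,1]]]'

```text
time_s: 30.9
tool_pos: [0.5664, 0.364, 0.0264]
tool_rot: [-180.0, 0.0, 86.2]
force: [-0.9, 0.3, 0.2]
grip_width: 0.0276
grasp_force: 20.0
```

>>> jog_arm --motion '[[[0,0,-0.2,0,0,0,1],[0,0,-0.5,0,0,0,1],[0,0,-0.8,0,0,0,1],[0,0,-1,0,0,0,1],[0,0,-1,0,0,0,1]]]'

```text
time_s: 31.4
tool_pos: [0.5681, 0.3654, 0.1298]
tool_rot: [179.7, -0.2, 86.2]
force: [0.4, 0.7, -1.2]
grip_width: 0.0275
grasp_force: 20.0
```

```bash
python3 go.py .551 -.3793 .13 86.1
```

```text
t 31.4 pos [0.5681 0.3654 0.1298] rot [179.72  -0.2   86.16] w 0.0275 gf 20.0 F [ 0.4  0.7 -1.2]
  d xyz [-0.93   0.041 -0.   ] turn z 0.0
  d xyz [-0.93   0.041 -0.   ] turn z 0.0
  d xyz [-0.93   0.041 -0.   ] turn z 0.0
  d xyz [-0.93   0.041 -0.   ] turn z 0.0
  d xyz [-0.93   0.042 -0.   ] turn z 0.0
  d xyz [-0.93   0.042 -0.   ] turn z 0.0
  d xyz [-0.93   0.042 -0.   ] turn z 0.0
  d xyz [-0.93   0.042 -0.   ] turn z 0.0
  --
```

>>> jog_arm --motion '[[[-0.3,0.01,0,0,0,0,1],[-0.62,0.03,0,0,0,0,1],[-0.93,0.045,0,0,0,0,1]]]'

```text
time_s: 31.7
tool_pos: [0.5638, 0.2692, 0.1243]
tool_rot: [-179.9, 0.1, 86.2]
force: [0.6, -0.6, -0.6]
grip_width: 0.0277
grasp_force: 20.0
```

>>> jog_arm --motion '[[[-0.3,0.01,0,0,0,0,1],[-0.62,0.03,0,0,0,0,1],[-0.93,0.045,0,0,0,0,1]]]'

```text
time_s: 32.0
tool_pos: [0.562, 0.1759, 0.1245]
tool_rot: [-179.9, 0.1, 86.1]
force: [-0.1, -0.2, -1.3]
grip_width: 0.0274
grasp_force: 20.0
```

>>> jog_arm --motion '[[[-0.3,0.01,0,0,0,0,1],[-0.62,0.03,0,0,0,0,1],[-0.93,0.045,0,0,0,0,1]]]'

```text
time_s: 32.3
tool_pos: [0.5602, 0.0829, 0.1247]
tool_rot: [-179.9, 0.0, 86.1]
force: [0.4, -0.9, -1.0]
grip_width: 0.0274
grasp_force: 20.0
```

>>> jog_arm --motion '[[[-0.3,0.01,0,0,0,0,1],[-0.62,0.03,0,0,0,0,1],[-0.93,0.045,0,0,0,0,1]]]'

```text
time_s: 32.6
tool_pos: [0.5584, -0.01, 0.1247]
tool_rot: [-179.9, 0.0, 86.2]
force: [0.1, 0.1, -2.4]
grip_width: 0.0276
grasp_force: 20.0
```

>>> jog_arm --motion '[[[-0.3,0.01,0,0,0,0,1],[-0.62,0.03,0,0,0,0,1],[-0.93,0.045,0,0,0,0,1]]]'

```text
time_s: 32.9
tool_pos: [0.5566, -0.1029, 0.1247]
tool_rot: [-179.9, -0.0, 86.1]
force: [0.3, 0.2, -1.3]
grip_width: 0.0272
grasp_force: 20.0
```

>>> jog_arm --motion '[[[-0.3,0.01,0,0,0,0,1],[-0.62,0.03,0,0,0,0,1],[-0.93,0.045,0,0,0,0,1]]]'

```text
time_s: 33.2
tool_pos: [0.5549, -0.1958, 0.1246]
tool_rot: [-179.9, -0.0, 86.2]
force: [0.2, 0.3, -1.1]
grip_width: 0.0274
grasp_force: 20.0
```

>>> jog_arm --motion '[[[-0.3,0.01,0,0,0,0,1],[-0.62,0.03,0,0,0,0,1],[-0.93,0.045,0,0,0,0,1]]]'

```text
time_s: 33.5
tool_pos: [0.5532, -0.2888, 0.1244]
tool_rot: [-179.9, -0.0, 86.1]
force: [0.6, -0.8, -1.7]
grip_width: 0.0276
grasp_force: 20.0
```

>>> jog_arm --motion '[[[-0.3,0.01,0,0,0,0,1],[-0.62,0.03,0,0,0,0,1],[-0.93,0.045,0,0,0,0,1],[-0.93,0.045,0,0,0,0,1],[-0.93,0.045,0,0,0,0,1]]]'

```text
time_s: 34.0
tool_pos: [0.5513, -0.3811, 0.1242]
tool_rot: [-179.8, -0.1, 86.0]
force: [0.7, 1.4, -1.4]
grip_width: 0.027
grasp_force: 20.0
```

```bash
python3 go.py .551 -.3793 .065 86.1
```

```text
t 34.0 pos [ 0.5513 -0.3811  0.1242] rot [-1.7985e+02 -1.0000e-01  8.6040e+01] w 0.027 gf 20.0 F [ 0.7  1.4 -1.4]
  d xyz [ 0.018 -0.004  0.592] turn z -0.0003
  --
```

>>> jog_arm --motion '[[[0.015,0,0.15,0,0,0,1],[0.015,0,0.3,0,0,0,1],[0.015,0,0.45,0,0,0,1],[0.015,0,0.59,0,0,0,1],[0.015,0,0.59,0,0,0,1]]]'

```text
time_s: 34.5
tool_pos: [0.5509, -0.3778, 0.0639]
tool_rot: [-179.7, -0.2, 86.2]
force: [-0.2, 0.4, -1.8]
grip_width: 0.0274
grasp_force: 20.0
```

```bash
python3 go.py .551 -.379 .0374 86.1
```

```text
t 34.5 pos [ 0.5509 -0.3778  0.0639] rot [-1.7972e+02 -1.6000e-01  8.6190e+01] w 0.0274 gf 20.0 F [-0.2  0.4 -1.8]
  d xyz [-0.012  0.002  0.265] turn z 0.0005
  --
```

>>> jog_arm --motion '[[[-0.01,0,0.06,0,0,0,1],[-0.01,0,0.12,0,0,0,1],[-0.01,0,0.18,0,0,0,1],[-0.01,0,0.24,0,0,0,1],[-0.01,0,0.24,0,0,0,1]]]'

```text
time_s: 35.0
tool_pos: [0.552, -0.3799, 0.0424]
tool_rot: [-179.9, -0.0, 86.2]
force: [-1.3, 0.2, -2.6]
grip_width: 0.0273
grasp_force: 20.0
```

```bash
python3 go.py .551 -.379 .0374 86.1
```

```text
t 35.0 pos [ 0.552  -0.3799  0.0424] rot [-1.7992e+02 -4.0000e-02  8.6160e+01] w 0.0273 gf 20.0 F [-1.3  0.2 -2.6]
  d xyz [ 0.009 -0.011  0.05 ] turn z 0.0003
  --
```

>>> jog_arm --motion '[[[0.005,-0.01,0.02,0,0,0,1],[0.005,-0.01,0.035,0,0,0,1],[0.005,-0.01,0.045,0,0,0,1],[0.005,-0.01,0.05,0,0,0,1],[0.005,-0.01,0.05,0,0,0,1]]]'

```text
time_s: 35.5
tool_pos: [0.5517, -0.3797, 0.0385]
tool_rot: [180.0, 0.0, 86.2]
force: [-0.7, 1.0, -1.5]
grip_width: 0.0277
grasp_force: 20.0
```

```bash
python3 go.py .551 -.379 .0374 86.1
```

```text
t 35.5 pos [ 0.5517 -0.3797  0.0385] rot [1.800e+02 1.000e-02 8.617e+01] w 0.0277 gf 20.0 F [-0.7  1.  -1.5]
  d xyz [ 0.006 -0.007  0.011] turn z 0.0004
  --
```

>>> jog_arm --motion '[[[0,0,0.006,0,0,0,1],[0,0,0.012,0,0,0,1],[0,0,0.013,0,0,0,1],[0,0,0.013,0,0,0,1]]]'

```text
time_s: 35.9
tool_pos: [0.5518, -0.3797, 0.0374]
tool_rot: [180.0, 0.0, 86.2]
force: [0.4, 0.3, 0.9]
grip_width: 0.0274
grasp_force: 20.0
```

>>> jog_arm --motion '[[[0,0,0,0,0,0,0.65],[0,0,0,0,0,0,0.6],[0,0,0,0,0,0,0.5],[0,0,0,0,0,0,0.45],[0,0,0,0,0,0,0.45]]]'

```text
time_s: 36.4
tool_pos: [0.5517, -0.3797, 0.0372]
tool_rot: [180.0, 0.0, 86.2]
force: [0.2, 0.1, 0.3]
grip_width: 0.0463
grasp_force: 0.0
```

>>> jog_arm --motion '[[[0,0,-0.1,0,0,0,0.4],[0,0,-0.3,0,0,0,0.4],[0,0,-0.6,0,0,0,0.2],[0,0,-0.9,0,0,0,0],[0,0,-0.9,0,0,0,0]]]'

```text
time_s: 36.9
tool_pos: [0.5547, -0.3812, 0.1335]
tool_rot: [179.5, 0.3, 86.2]
force: [0.5, -0.5, 0.4]
grip_width: 0.0683
grasp_force: 0.0
```

>>> jog_arm --motion '[[[-0.5,-0.4,-0.3,0,0,0,0],[-0.9,-0.7,-0.5,0,0,0,0],[-0.9,-0.7,-0.5,0,0,0,0],[-0.9,-0.7,-0.5,0,0,0,0],[-0.9,-0.7,-0.5,0,0,0,0]]]'

```text
time_s: 37.4
tool_pos: [0.4756, -0.4649, 0.1774]
tool_rot: [180.0, -0.0, 86.1]
force: [0.9, 0.4, -0.4]
grip_width: 0.0868
grasp_force: 0.0
```

>>> jog_arm --motion '[[[-0.4,-0.4,0,0,0,0,0],[-0.8,-0.8,0,0,0,0,0],[-0.8,-0.8,0,0,0,0,0],[-0.8,-0.8,0,0,0,0,0],[-0.8,-0.8,0,0,0,0,0]]]'

```text
time_s: 37.9
tool_pos: [0.3929, -0.5369, 0.1766]
tool_rot: [179.9, -0.1, 86.3]
force: [1.4, 0.9, -0.1]
grip_width: 0.0869
grasp_force: 0.0
```

Run:
```python
from m import *
p,_,i=cam("top");ps=cam("side")[0]
cv2.imwrite("pics/chk5.png",np.hstack([cv2.resize(p[170:250,340:460],(400,267)),cv2.resize(ps[125:205,300:420],(400,267))])[...,::-1])
cv2.imwrite("pics/chk5t.png",p[...,::-1])
```

```text
(no output)
```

View pics/chk5.png

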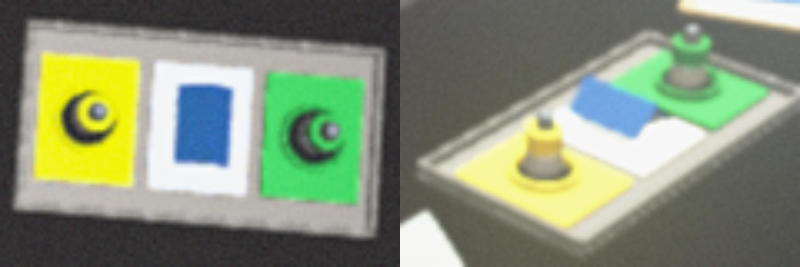

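View pics/chk5t.png

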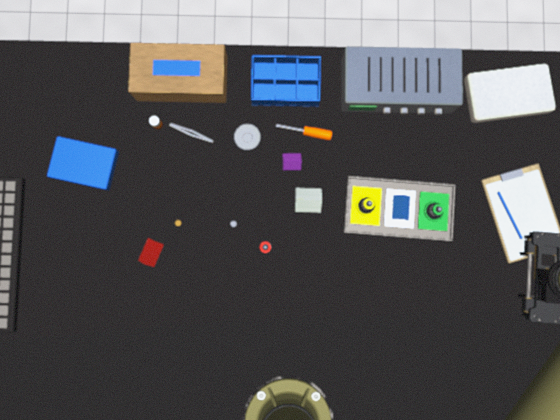

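Yellow (98,112) and green (325,130) stand upright in their wells, and the blue angle (203,125) is nested over the rest. In the full view the red angle (151,252) and red objective (265,247) have not moved, and the arm is clear. Handing in.

```bash
python3 -c "
from cell import env;print(env.sign_off())"
```

```text
the job is handed in; nothing more can be done
None
```

I packed the caddy and handed the job in at about 38 s: the short angle is seated on the rest, the blue angle is nested over it, both objectives stand upright in their own wells, and the red pieces did not move. The hand-in call returned no verdict, so this rests on my last camera views.

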